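Pile the shelf's odds and ends on the tray

ROBOT

A 7-joint arm with a two-finger parallel gripper is mounted at the origin on the work surface. World frame = base frame: x ahead of the robot, y to its left, z up, the work surface at z = 0. Lengths are in mm, angles in rad, forces in N, time in s.
With the tool pointing down it reaches from about 400 to 925 mm from the base axis. Payload 4.1 kg.
Tool frame: the origin (TCP) lies at the centre of the arm's flange, where the gripper is bolted on; the fingertips stand 173 mm ahead of it and the grasp point (between the pads) lies 155 mm ahead of it (env.tip_extent is the distance from the TCP to the fingertips, in mm); x points along the fingers, z is the direction in which the jaws open and shut, and the axes are right-handed (so a half turn about x gives the same grasp; the last joint's range is limited). The gripper opens to 85 mm and grips with 20 to 120 N. Pads are 22 mm wide; open, the fingers measure 114 mm over their backs; the gripper's body (76 mm by 85 mm) begins 54 mm behind the grasp point. The pads swing forward as they close: fully open they stand 13 mm farther back than shut.
Start: joints at [-1.368, 0.398, 0.045, 1.537, -0.019, 1.207, -0.051], TCP at [193.177, 620.645, 404.747] pointing down, gripper open.
Joint ranges: [-2.82, 2.82], [-0.49, 2.23], [-1.37, 1.46], [0, 2.46], [-1.36, 4.5], [0.23, 2], [-2.94, 2.94]. Speed limits (rad/s): [2.57, 2.57, 3.14, 3.14, 3.14, 3.14, 3.14].

INTERFACE

Orientations are given as a unit quaternion [x, y, z, w].
In Python, from cell import telemetry, eyes, order, nets, env gives the robot as it stands.
- The arm moves only by the tool carry_out, never from a script. Its argument "series" is a list of rows, each a list of 7 numbers: the shift along the tool's x, y, z in m, then the turn, a rotation vector about the tool's x, y, z in rad, then the finger opening in m, from 0 to 0.0854. In form: [[x, y, z, wx, wy, wz, hand], ...]. A call has 1 to 5 rows; each row is the pose to reach, as a shift and turn from the pose commanded when the call began, along the tool's axes at that moment; what a row does not reach only later rows make up. A row lasts 1/8 s, in which the tool goes at most 62.5 mm and 10.7 degrees, less where a joint would pass 70% of its speed; a pose out of reach is approached as far as the arm can. A call with a gripper value outside its range is refused whole. The fingers move at their own pace and stop on an object; "newtons" is the grip in N (left out, the last holds). Time passes only in rows, so rows that repeat a pose let the fingers close. It gives the time, the measured TCP pose, the force and the opening at its end, in the units of the state.
- telemetry.read_state(): the state, without advancing time (a new reading comes with each control period).
- eyes.read_camera(name): name is "side" or "top" or "wrist"; returns the picture (480x640x3 uint8, blue, green, red); there is no depth.
- eyes.get_calibration(name): a dict with "fov_y" (degrees; the focal length in pixels is half the picture's height over the tangent of half this angle, whatever the lens; pixels are square), "cx", "cy" (the principal point, pixels), "R" (3x3) and "t" (3): a world point X has camera coordinates R X + t. Camera axes: x right, y down, z forward; pixel columns grow to the right and rows downward; lengths in mm; the calibration is good to about 2 mm. A picture is of the moment at which its call begins: read the wrist's pose just before it. get_calibration takes no time and is no camera call; for the wrist camera it gives the pose at the moment of the call.
- order.job_done(): hands the job in, once; it reports no verdict.
Trained networks look in the newest picture that a camera, given by its name, has taken for a name from the list of things; names that differ only in an ending like _2 or _b are one class to them, and where a whole thing is asked for, a point or a joint stands for the part that bears it (a point fixed in the world has none). Each returns a list of dicts, best first, with "confidence" (0 to 1); they miss things now and then, are a little off and sometimes report something else, mostly with a low value. They report only what shows in the picture. A call takes as long as a camera call. They do not tell look-alikes from the thing itself.
- nets.cut_out(camera, label): "region" (480x640 bool, what is visible of it) and "rect" ([centre column, centre row, width, height] in pixels, round what is visible of it).
The state is a dict: "time_s": time; "joint_pos": joint angles; "dq": joint speeds; "tau": joint torques, N m; "tcp_pos": TCP position; "tcp_rot": TCP orientation; "contact_force": force on the tool from outside, world axes, zero at the start; "ft_torque": the same for the moment, N m; "grip_width": opening from 0.0 (shut) to 1.0 (fully open).
Only numpy, scipy, OpenCV 4.12 (cv2) and the standard library are available. Lean on these libraries where they do the work, as an engineer would, in place of code of your own. Each camera call takes 0.05 s, during which the arm holds its last target. There are 200 camera calls.

TASK

Make one compact pile on the little square tray so the fold-down shelf can be cleared: first lay the two wooden door wedges flat and square in the tray, head to tail with their sloping sides facing each other, so that together they make one square block. Then, in this order, set the brown sauce dish centred on that block, stand the steel cup in the middle of the dish, and last stand the pepper grinder upright in the cup. Set everything down gently without dropping or tipping it over, and leave the bowl, tea tin, spoon and sauce bottle where they are.

Things in the scene. Friction and masses are not known exactly. Their poses are not given: they have to be found in the camera images.
- wedge_a_mid (a point): First loose wooden door wedge lying flat, 36 mm high, 62 mm long (two alike). Point: half-way up, mid length and mid width. x: along it, thick end (40 mm wide) at x=-31, thin end (22 mm wide) at x=+31, both ends square to x; straight side at y=-15.5, sloping side from y=+24.5 at the thick end to y=+6.5 at the thin; z up. Can be held by its two ends, on the line y=-4.5 (mid thin end).
- wedge_b_mid (a point): Second loose wooden door wedge lying flat, 36 mm high, 62 mm long (two alike). Point: half-way up, mid length and mid width. x: along it, thick end (40 mm wide) at x=-31, thin end (22 mm wide) at x=+31, both ends square to x; straight side at y=-15.5, sloping side from y=+24.5 at the thick end to y=+6.5 at the thin; z up. Can be held by its two ends, on the line y=-4.5 (mid thin end).
- tray: low square dark-wood tray, fixed, 84 x 84 mm outside, 76 x 76 mm inside, floor 4 mm thick, rim only 10 mm high. Origin at the centre of its underside; x and y axes along its sides. Two wedges head to tail make a 62 x 62 mm block that fits in it either way round; set the other way they do not fit flat and square.
- dish_mid (a point): small brown earthenware sauce dish, round, loose, 68 mm outside diameter with upright sides (flat foot 62 mm across), 22 mm high, floor 5 mm thick, 61 mm clear inside. This point is on its axis, half-way up (11 mm above its underside); z up.
- cup_mid (a point): stainless steel cup, plain round, loose, standing upright, 60 mm high, 48 mm across at the foot and 58 mm across at the rim, wall 2 mm, floor 3 mm, 54 mm clear at the mouth and 44 mm at the floor. This point is on its axis, half-way up (30 mm above its underside); z up.
- grinder_mid (a point): pepper grinder, loose, standing upright, 115 mm tall: clear body 32 mm across on a 34 mm steel foot, with a steel twist top 33 mm across from 74 to 106 mm above the underside and a small button on top. The top does not turn here. This point is on its axis, half-way up (57.5 mm above its underside); z up.
- bowl_mid (a point): bystander, to be left alone: blue ceramic bowl, loose, 90 mm across, 42 mm high. Point on its axis, half-way up.
- tin_mid (a point): bystander, to be left alone: round green tea tin, closed, loose, 62 mm across, 68 mm high. Point on its axis, half-way up.
- spoon: bystander, to be left alone: wooden spoon, loose, 220 mm long, lying along its x axis beyond the other things. Origin under its middle.
- sauce_mid (a point): bystander, to be left alone: brown glass sauce bottle, loose, 54 mm across, 160 mm tall, on the robot's left. Point on its axis, half-way up.
Not all that is in view belongs to the job. Leave any yellow look-alike of the part that bears cup_mid alone.

How it is judged (in metres and radians):
On the way, in this order (a step that is already met when the one before it is completed fails the run):
1. both wedges lie flat in the tray, head to tail, sloping sides facing (y of wedge_a_mid in the frame of wedge_b_mid between 0.022 and 0.042 m and y of wedge_b_mid in the frame of wedge_a_mid between 0.022 and 0.042 m and x of wedge_a_mid in the frame of wedge_b_mid between -0.012 and 0.012 m and angle between the x axis of wedge_a_mid and the x axis of wedge_b_mid, either way round below 0.2 rad and horizontal distance between each of wedge_a_mid, wedge_b_mid and tray below 0.028 m and z of wedge_a_mid in the frame of tray between 0.018 and 0.026 m and angle between each of wedge_a_mid, wedge_b_mid's own z axis and vertical below 0.08 rad and z of wedge_b_mid in the frame of tray between 0.018 and 0.026 m), for 0.2 s.
2. the sauce dish stands level on the wedge block (horizontal distance between dish_mid and tray below 0.015 m and z of dish_mid in the frame of tray between 0.046 and 0.056 m and angle between dish_mid's own z axis and vertical below 0.1 rad and contact force between the fingers and dish below 0.1 N), for 0.2 s.
3. the cup stands in the dish (horizontal distance between cup_mid and dish_mid below 0.013 m and z of cup_mid in the frame of dish_mid between 0.019 and 0.03 m and angle between cup_mid's own z axis and vertical below 0.12 rad and contact force between the fingers and cup below 0.1 N), for 0.2 s.
4. the grinder stands upright in the cup (horizontal distance between grinder_mid and cup_mid below 0.013 m and z of grinder_mid in the frame of cup_mid between 0.025 and 0.037 m and angle between grinder_mid's own z axis and vertical below 0.12 rad and contact force between the fingers and grinder below 0.1 N), for 0.2 s.
At the end, for the whole second after the job is handed in: Wedges flat on the tray floor, head to tail, sloping sides facing (within about 10 mm, parallel within 0.2 rad); dish level on them within 15 mm of the tray's centre; cup on the dish's floor and grinder on the cup's floor, each upright within 13 mm of centre; all released, at rest (all of step 1 and all of step 2 and all of step 3 and all of step 4 and linear speed of each of wedge_a, wedge_b, dish, cup, grinder below 0.02 m/s and contact force between the fingers and wedge_a below 0.1 N and contact force between the fingers and wedge_b below 0.1 N); the robot touches nothing.
It fails at once if the bowl, tea tin, spoon or sauce bottle is disturbed (moved more than 30 mm) (distance of any of bowl_mid, tin_mid, spoon, sauce_mid from where it was at the start of the episode above 0.03 m).
It fails at once if a thing is dropped (falls free faster than 0.6 m/s) instead of being set down ((linear speed of wedge_a above 0.6 m/s and contact force between the fingers and wedge_a below 0.1 N) or (linear speed of wedge_b above 0.6 m/s and contact force between the fingers and wedge_b below 0.1 N) or (linear speed of dish above 0.6 m/s and contact force between the fingers and dish below 0.1 N) or (linear speed of cup above 0.6 m/s and contact force between the fingers and cup below 0.1 N) or (linear speed of grinder above 0.6 m/s and contact force between the fingers and grinder below 0.1 N)).
It fails at once if the dish, cup or grinder is tipped over (angle between any of dish_mid, cup_mid, grinder_mid's own z axis and vertical above 0.8 rad).
It also fails if it takes over 147 s, if anything falls off the work surface, if the arm or the gripper's body presses on something with over 40 N, if the wrist force passes 120 N, or if a joint passes its speed limit or range.

## Working session

There is one attempt and no reset: what is moved stays moved. The work goes in short steps, Python scripts to look and compute and a tool call to move; the robot and the scene stay as the last step left them, time stands still between calls to the robot, and variables do not carry over. Pictures are saved under pics/ and viewed, about 12 in all and at most 16, crops included, and the job is handed in when it is done.

Besides the shell and the picture viewer there is one more tool, called after "Request:" as name([rows], argument=value, ...), one row to a line, values as JSON. carry_out: Moves the arm, as the interface text tells. Its arguments: {"type":"object","properties":{"series":{"type":"array"},"newtons":{"type":"number"}},"required":["series"]}

```bash
ls; mkdir -p pics; python3 - <<'E'
from cell import telemetry, eyes, order, nets, env
import cv2,numpy as np
s=telemetry.read_state();print(s['time_s'],s['tcp_pos'],s['tcp_rot'],s['grip_width'])
for c in ['top','side']:
    im=eyes.read_camera(c);cv2.imwrite(f'pics/{c}0.png',im)
    k=eyes.get_calibration(c);print(c,k)
    for n in ['wedge_a_mid','tray','dish_mid','cup_mid','grinder_mid','bowl_mid','tin_mid','spoon','sauce_mid']:
        for d in nets.cut_out(c,n)[:3]: print(n,round(d['confidence'],2),np.round(d['rect']),d['region'].sum())
print(telemetry.read_state()['time_s'])
E
```

```text
pics
0.0 [193.08061302 620.35237512 403.6303266 ] [-0.41966577  0.56997466  0.41873182  0.56892283] 1.0010973625998782
top {'fov_y': 57.14007309023128, 'cx': 320.9488296193071, 'cy': 238.60433180812038, 'R': array([[ 0.01272063, -0.99983652,  0.01285005],
       [-0.99211791, -0.0142225 , -0.1244981 ],
       [ 0.1246605 , -0.01116507, -0.99213663]]), 't': array([  64.44120097,  565.52522003, 1126.26134494])}
wedge_a_mid 0.82 [457. 232.  28.  27.] 362
tray 0.77 [254. 225.  37.  39.] 976
tray 0.5 [345. 170.  18.  74.] 424
dish_mid 0.86 [310. 222.  25.  28.] 501
cup_mid 0.85 [232. 320.  22.  26.] 433
cup_mid 0.7 [382. 231.  28.  25.] 525
cup_mid 0.6 [242. 277.  22.  21.] 406
grinder_mid 0.56 [252. 224.  37.  36.] 985
bowl_mid 0.86 [309. 283.  34.  35.] 926
tin_mid 0.79 [381. 230.  26.  24.] 507
spoon 0.7 [345. 170.  15.  72.] 438
sauce_mid 0.71 [170. 336.  35.  28.] 700
side {'fov_y': 53.79368345452827, 'cx': 321.91489136924764, 'cy': 244.5744751354628, 'R': array([[-0.91235232, -0.40898078,  0.01865388],
       [-0.32041634,  0.68493715, -0.6543657 ],
       [ 0.25484626, -0.60298907, -0.75594812]]), 't': array([554.35013112, 159.06502515, 934.84406645])}
wedge_a_mid 0.65 [374. 151.  29.  21.] 480
tray 0.82 [270. 318.  58.  61.] 1732
tray 0.29 [265. 212.  76.  41.] 600
dish_mid 0.77 [301. 254.  33.  29.] 714
dish_mid 0.64 [337. 341.  28.  40.] 995
cup_mid 0.96 [390. 377.  36.  46.] 1186
cup_mid 0.93 [338. 340.  36.  41.] 1017
cup_mid 0.92 [295. 383.  33.  45.] 1145
grinder_mid 0.73 [422. 169.  20.  44.] 540
grinder_mid 0.71 [340. 340.  31.  41.] 1069
grinder_mid 0.38 [269. 318.  61.  57.] 1773
bowl_mid 0.69 [376. 276.  42.  42.] 1295
bowl_mid 0.66 [425. 170.  25.  44.] 558
tin_mid 0.98 [344. 198.  27.  36.] 894
spoon 0.64 [265. 210.  78.  40.] 603
spoon 0.39 [300. 254.  32.  29.] 758
spoon 0.38 [405. 217.  36.  26.] 603
sauce_mid 0.61 [379. 457.  41.  41.] 1512
1.0
```

```bash
python3 - <<'E'
import cv2
a=cv2.imread('pics/top0.png')[130:390,140:500];cv2.imwrite('pics/top0c.png',cv2.resize(a,None,fx=2.2,fy=2.2,interpolation=cv2.INTER_CUBIC))
E
```

```text
(no output)
```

View pics/top0c.png

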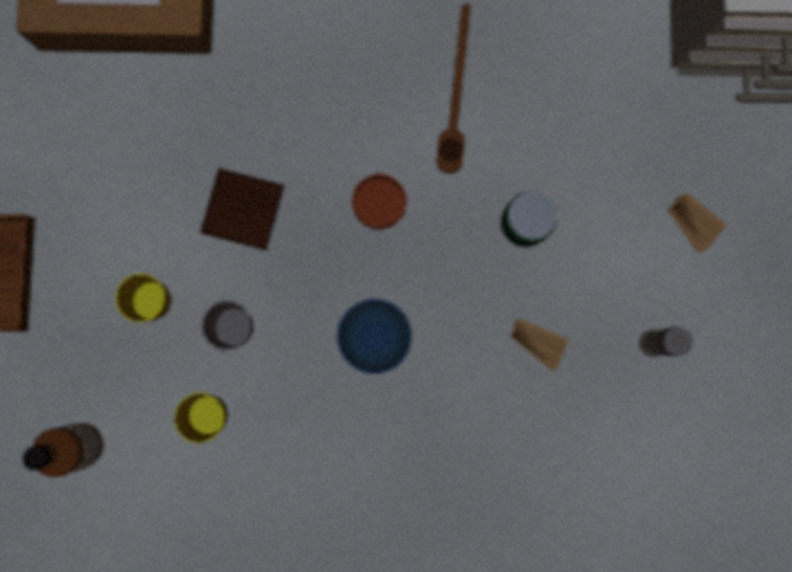

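View pics/side0.png

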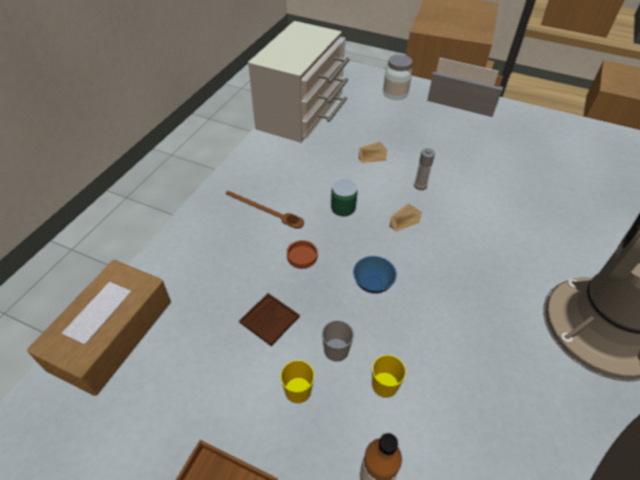

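Top view (full-picture pixels): the tray is at (250,225), the dish at (312,221) and the bowl at (310,283). The wedges are at (456,231) and (385,286), the grinder at (443,285), the tin at (380,229) and the spoon at (345,170).

Candidates for the cup are the steel-grey one at (244,278) and two yellow look-alikes at (205,265) and (232,319). I choose the grey one. The tray could be confused with the larger brown tray or box at the left edge, (146,254), and the dish with the bowl.

```bash
cat > h.py <<'E'
from cell import telemetry, eyes, order, nets, env
import cv2,numpy as np
from scipy.spatial.transform import Rotation as Ro
np.set_printoptions(precision=4,suppress=True)
def Rd(a):
    x=np.array([0,0,-1.]);z=np.array([np.cos(a),np.sin(a),0]);return np.c_[x,np.cross(z,x),z]
def ray(k,px):
    f=240/np.tan(np.radians(k['fov_y']/2));d=k['R'].T@np.array([(px[0]-k['cx'])/f,(px[1]-k['cy'])/f,1]);return -k['R'].T@k['t'],d
def wp(k,px,z):
    o,d=ray(k,px);return (o+d*(z-o[2])/d[2])[:2]
def proj(k,X):
    f=240/np.tan(np.radians(k['fov_y']/2));c=np.atleast_2d(X)@k['R'].T+k['t'];return np.c_[f*c[:,0]/c[:,2]+k['cx'],f*c[:,1]/c[:,2]+k['cy']]
def pose():
    s=telemetry.read_state();return np.array(s['tcp_pos']),Ro.from_quat(s['tcp_rot']).as_matrix(),s
def jaw():
    p,R,s=pose();return np.arctan2(R[1,2],R[0,2])
def go(target,a,frm=None):
    """shift (m) and turn in tool axes from frm=(pos,jaw) or the present pose; jaw angle a taken mod pi nearest"""
    if frm is None: p,R,s=pose()
    else: p,R=np.array(frm[0],float),Rd(frm[1])
    j=np.arctan2(R[1,2],R[0,2]);a=j+(a-j+np.pi/2)%np.pi-np.pi/2
    sh=R.T@(np.array(target,float)-p)/1000;w=Ro.from_matrix(R.T@Rd(a)).as_rotvec()
    print('shift',sh.round(4),'turn',w.round(4),'rows',round(np.linalg.norm(sh)/.0625,1),round(np.linalg.norm(w)/.1867,1),'a',round(a,4));return a
E
python3 - <<'E'
from h import *
p,R,s=pose();print(p,R,jaw(),s['joint_pos'])
k=eyes.get_calibration('wrist');print(k,'cam in tool',R.T@(-k['R'].T@k['t']-p),'R cam->tool',R.T@k['R'].T)
k=eyes.get_calibration('top')
f=lambda x,y:(140+x/2.2,130+y/2.2)
for n,c,z in [('wedgeR',(696,222),36),('wedgeL',(540,344),36),('grtop',(678,341),112),('dish',(379,201),22),('cup',(226,325),60),('tray',(242,209),10),('bowl',(375,336),42),('tin',(530,215),68),('y1',(140,297),60),('y2',(201,417),60),('sauce',(38,457),160),('spoon',(450,170),5)]:print(n,wp(k,f(*c),z))
k2=eyes.get_calibration('side')
for n,c,z in [('wedgeR',(373,153),18),('wedgeL',(405,217),18),('gr',(422,169),57),('dish',(302,254),11),('cup',(338,341),30),('tray',(270,318),8)]:print(n,wp(k2,c,z))
E
```

```text
[193.1606 620.651  404.7365] [[-0.     -0.9548  0.2972]
 [ 0.0001  0.2972  0.9548]
 [-1.      0.      0.    ]] 1.2690786300362353 [-1.368   0.3984  0.0451  1.5366 -0.0187  1.207  -0.0507]
{'fov_y': 64.56514484375522, 'cx': 314.3331762043977, 'cy': 243.932942501111, 'R': array([[ 0.2963,  0.9551,  0.0007],
       [ 0.9093, -0.2823,  0.3057],
       [ 0.2921, -0.09  , -0.9521]]), 't': array([-649.8851,  -40.2047,  380.0655])} cam in tool [30.1337 78.4812 -0.4553] R cam->tool [[-0.0006 -0.3057  0.9521]
 [ 0.0009 -0.9521 -0.3057]
 [ 1.      0.0007  0.0009]]
wedgeR [ 590.1476 -286.2853]
wedgeL [441.6515 -97.3209]
grtop [ 445.4947 -238.3438]
dish [612.3988  95.7526]
cup [458.3332 270.0137]
tray [601.9597 263.581 ]
bowl [448.373   97.8302]
tin [590.844  -81.3699]
y1 [489.3503 370.568 ]
y2 [353.2593 294.8614]
sauce [316.4464 442.714 ]
spoon [655.4629   8.4421]
wedgeR [ 590.8519 -291.1109]
wedgeL [ 442.5606 -101.1805]
gr [ 448.2701 -235.8458]
dish [612.6841  94.7206]
cup [455.9235 267.6727]
tray [599.8878 264.9272]
```

```bash
python3 - <<'E'
from h import *
a=go((540,267,400),1.27)
go((516,-195,400),1.27,((540,267,400),1.27))
E
```

```text
shift [ 0.0047 -0.4363 -0.2346] turn [-0.0009  0.     -0.    ] rows 7.9 0.0 a 1.27
shift [ 0.     -0.114  -0.4484] turn [0. 0. 0.] rows 7.4 0.0 a 1.27
```

Request:
carry_out([
  [0.001,-0.055,-0.029,0,0,0,0.0854],
  [0.001,-0.11,-0.058,0,0,0,0.0854],
  [0.002,-0.165,-0.087,0,0,0,0.0854],
  [0.002,-0.22,-0.116,0,0,0,0.0854],
  [0.002,-0.22,-0.116,0,0,0,0.0854],
])

```text
time_s: 1.62
tcp_pos: [373.9, 439.3, 403.2]
tcp_rot: [-0.417, 0.571, 0.415, 0.572]
contact_force: [-1.1, 0.6, 0.3]
grip_width: 0.993
```

Request:
carry_out([
  [0.001,-0.054,-0.029,0,0,0,0.0854],
  [0.001,-0.108,-0.058,0,0,0,0.0854],
  [0.002,-0.162,-0.087,0,0,0,0.0854],
  [0.002,-0.216,-0.118,0,0,0,0.0854],
  [0.002,-0.216,-0.118,0,0,0,0.0854],
])

```text
time_s: 2.25
tcp_pos: [543.3, 262.3, 401.0]
tcp_rot: [-0.418, 0.571, 0.415, 0.572]
contact_force: [-0.8, 1.0, 0.0]
grip_width: 1.0
```

```bash
python3 - <<'E'
from h import *
p,R,s=pose();print(p,jaw(),s['time_s'],s['dq'])
k=eyes.get_calibration('wrist');im=eyes.read_camera('wrist');cv2.imwrite('pics/w1.png',im);np.save('w1.npy',k,allow_pickle=True)
for n in ['tray','dish_mid','cup_mid']:
    for d in nets.cut_out('wrist',n)[:3]:
        np.save(f'w1_{n}.npy',d['region']);print(n,round(d['confidence'],2),np.round(d['rect']),d['region'].sum())
E
```

```text
[543.261  262.3499 400.9643] 1.2591089564187505 2.25 [-0.0575 -0.0113 -0.0913  0.0149 -0.0523  0.009  -0.0219]
tray 0.64 [337. 261.  87.  88.] 6779
dish_mid 0.78 [186. 314.  67.  55.] 2089
cup_mid 0.91 [426. 109.  79.  80.] 4863
cup_mid 0.71 [291. 114.  74.  78.] 4619
cup_mid 0.63 [287.   6.  37.   9.] 285
```

View pics/w1.png

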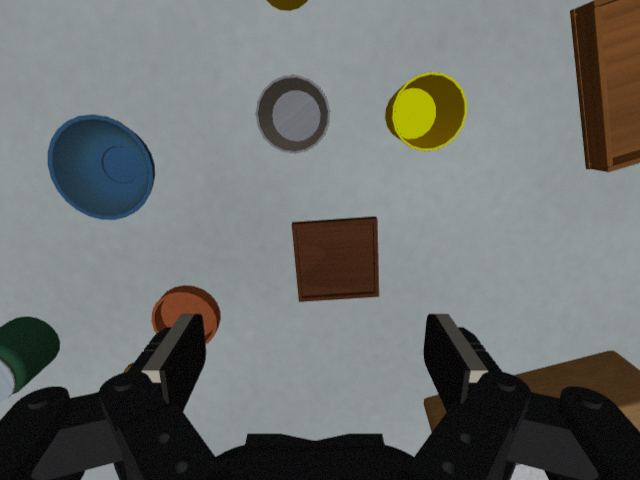

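Wrist picture: tray corners at about (293,223), (376,217), (378,296) and (299,301). The steel cup is at (293,114), the yellow look-alike at (428,111), the dish at (187,315) and the bowl at (101,166).

```bash
cat >> h.py <<'E'
def W(k,pts,z): return np.array([wp(k,q,z) for q in pts],np.float32)
def contour(m):
    c=max(cv2.findContours(m.astype(np.uint8),cv2.RETR_EXTERNAL,cv2.CHAIN_APPROX_NONE)[0],key=cv2.contourArea)[:,0].astype(float);return c
E
python3 - <<'E'
from h import *
k=np.load('w1.npy',allow_pickle=True).item()
im=cv2.imread('pics/w1.png').astype(int)
# tray: colour mask around
m=np.zeros((480,640),bool);sub=im[200:320,280:395];m[200:320,280:395]=(sub[...,2]-sub[...,0])>8
m=cv2.morphologyEx(m.astype(np.uint8),cv2.MORPH_OPEN,np.ones((3,3)))
r=cv2.minAreaRect(W(k,contour(m),10));print('tray',r)
hand=W(k,[(293,223),(376,217),(378,296),(299,301)],10);print(hand,hand.mean(0))
c=np.load('w1_cup_mid.npy')
# grey cup: pixels where rim ring; use saturation-free brightness difference
for d in nets.cut_out('wrist','cup_mid')[:3]:
    if abs(d['rect'][0]-291)<25:
        q=cv2.minAreaRect(W(k,contour(d['region']),60)); print('cup',q, cv2.minEnclosingCircle(W(k,contour(d['region']),60)))
print('cup hand ellipse', wp(k,(293,111),60), wp(k,(257,111),60),wp(k,(329,111),60),wp(k,(297,115),3))
a=go((516,-195,400),1.27)
E
```

```text
tray ((603.1915283203125, 265.381103515625), (84.28524780273438, 86.21694946289062), 76.30469512939453)
[[552.8306 236.362 ]
 [571.8389 315.3882]
 [654.48   295.496 ]
 [634.7745 215.1127]] [603.481  265.5897]
cup ((459.07525634765625, 271.04840087890625), (57.64423751831055, 56.38071060180664), 72.18439483642578) ((459.3748779296875, 270.87762451171875), 29.3367862701416)
cup ((387.48577880859375, 291.458984375), (27.743263244628906, 5.605538845062256), 72.17294311523438) ((384.81756591796875, 292.3170166015625), 13.87173080444336)
cup hand ellipse [456.5914 272.0147] [448.0908 245.5539] [465.09   298.4695] [458.8075 271.8397]
shift [ 0.0002 -0.1148 -0.451 ] turn [ 0.0028  0.0007 -0.001 ] rows 7.4 0.0 a 1.27
```

Request:
carry_out([
  [0,-0.015,-0.06,0,0,0,0.0854],
  [0,-0.03,-0.12,0,0,0,0.0854],
  [0,-0.045,-0.18,0,0,0,0.0854],
  [0,-0.058,-0.225,0,0,0,0.0854],
  [0,-0.058,-0.225,0,0,0,0.0854],
])

```text
time_s: 3.12
tcp_pos: [527.9, 32.4, 401.2]
tcp_rot: [-0.418, 0.571, 0.417, 0.571]
contact_force: [0.4, 0.0, 0.6]
grip_width: 0.999
```

Request:
carry_out([
  [0,-0.015,-0.06,0,0,0,0.0854],
  [0,-0.03,-0.12,0,0,0,0.0854],
  [0,-0.045,-0.18,0,0,0,0.0854],
  [0,-0.057,-0.226,0,0,0,0.0854],
  [0,-0.057,-0.226,0,0,0,0.0854],
])

```text
time_s: 3.75
tcp_pos: [515.4, -199.4, 400.9]
tcp_rot: [-0.418, 0.571, 0.417, 0.57]
contact_force: [0.1, 0.2, -0.4]
grip_width: 1.0
```

```bash
python3 - <<'E'
from h import *
p,R,s=pose();print(p,jaw(),s['time_s'],s['dq'],s['joint_pos'])
k=eyes.get_calibration('wrist');im=eyes.read_camera('wrist');cv2.imwrite('pics/w2.png',im);np.save('w2.npy',k,allow_pickle=True)
for n in ['wedge_a_mid','grinder_mid']:
    for d in nets.cut_out('wrist',n)[:3]: print(n,round(d['confidence'],2),np.round(d['rect']),d['region'].sum())
E
```

```text
[ 515.4299 -199.3529  400.9316] 1.2648346594277426 3.75 [-0.0471 -0.0077 -0.0723  0.0156 -0.0353  0.0097 -0.0201] [-0.1485  0.2548  0.5279  1.7881 -0.1391  1.135   1.6889]
grinder_mid 0.67 [237. 155.  64.  53.] 2474
```

View pics/w2.png

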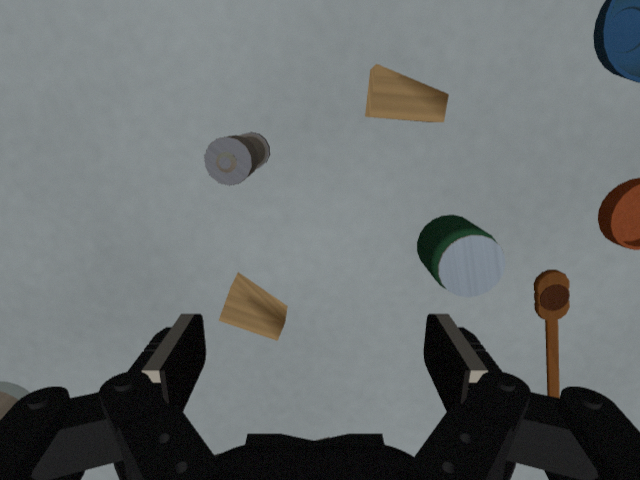

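The wrist view shows wedge 1 at (406,95), with its thick end on the left, and wedge 2 at (253,308), with its thick end below. The grinder's top is at (228,161), the tin at (470,265) and the spoon at (552,300). Next I'll fit the wedge prism to the colour masks.

```bash
cat >> h.py <<'E'
from scipy.optimize import minimize
def fitprism(k,mask,prism,x0,zoff=0):
    """prism Nx3 (own frame, z from underside); fits x,y,theta by outline overlap"""
    def sil(v):
        c,s=np.cos(v[2]),np.sin(v[2]);X=prism@np.array([[c,s,0],[-s,c,0],[0,0,1]])+[v[0],v[1],zoff]
        h=cv2.convexHull((proj(k,X)*64).astype(np.int32).reshape(-1,1,2));h4=h
        im=np.zeros((480*4,640*4),np.uint8);cv2.fillConvexPoly(im,((h/64+.5)*4-.5).round().astype(np.int32),1);return im
    M=cv2.resize(mask.astype(np.float32),(2560,1920),interpolation=cv2.INTER_LINEAR)
    def cost(v):
        s=sil(v);return 1-np.minimum(s,M).sum()/np.maximum(s,M).sum()
    best=None
    for t in x0[2]:
        x=np.array([x0[0],x0[1],t])
        for sc in (12,3):
            r=minimize(cost,x,method='Nelder-Mead',options=dict(initial_simplex=x+np.array([[0,0,0],[sc,0,0],[0,sc,0],[0,0,sc*.03]]),maxfev=70));x=r.x
        if best is None or r.fun<best.fun: best=r
        print('  start',round(t,2),r.x.round(3),'cost',round(r.fun,3))
    return best
WEDGE=np.array([[x,y,z] for z in (0,36) for x,y in [(-31,-15.5),(31,-15.5),(31,6.5),(-31,24.5)]])
E
python3 - <<'E'
from h import *
k=np.load('w2.npy',allow_pickle=True).item();im=cv2.imread('pics/w2.png').astype(int)
col=((im[...,2]-im[...,0])>15)
for n,(x0,y0,x1,y1),z in [('W1',(350,50,460,135),18),('W2',(205,260,300,350),18)]:
    m=np.zeros((480,640),bool);m[y0:y1,x0:x1]=col[y0:y1,x0:x1];m=cv2.morphologyEx(m.astype(np.uint8),cv2.MORPH_CLOSE,np.ones((3,3)))
    c=contour(m);g=wp(k,c.mean(0),18);print(n,m.sum(),g)
    fitprism(k,m,WEDGE,(g[0],g[1],np.arange(0,6.2,np.pi/4)))
print('grinder top',wp(k,(228,161),112), wp(k,(228,161),106))
E
```

```text
W1 3380 [445.0741 -97.3279]
  start 0.0 [446.911 -96.25    1.189] cost 0.025
  start 0.79 [447.005 -96.333   1.186] cost 0.026
  start 1.57 [446.872 -96.24    1.189] cost 0.025
  start 2.36 [445.484 -99.039   4.059] cost 0.248
  start 3.14 [446.351 -97.836   4.071] cost 0.249
  start 3.93 [445.668 -98.827   4.061] cost 0.248
  start 4.71 [445.911 -98.394   4.065] cost 0.247
  start 5.5 [ 450.862 -115.584    5.545] cost 0.514
W2 2760 [ 597.4489 -292.5637]
  start 0.0 [ 597.671 -289.637    0.886] cost 0.026
  start 0.79 [ 597.768 -289.73     0.887] cost 0.026
  start 1.57 [ 597.644 -289.623    0.887] cost 0.026
  start 2.36 [ 597.646 -289.674    0.887] cost 0.026
  start 3.14 [ 596.536 -290.704    3.948] cost 0.177
  start 3.93 [ 597.436 -290.017    4.098] cost 0.17
  start 4.71 [ 597.405 -290.026    4.084] cost 0.17
  start 5.5 [ 598.058 -301.173    5.85 ] cost 0.511
grinder top [ 446.9332 -238.9739] [ 447.0838 -240.4299]
```

```bash
python3 - <<'E'
from h import *
print({a:getattr(env,a) for a in dir(env) if not a.startswith('_')})
for cam,boxes in [('top',{'W1':(365,270,402,302,447,-96,1.19),'W2':(440,215,474,250,598,-290,.887)}),('side',{'W1':(385,200,425,235,447,-96,1.19),'W2':(355,138,390,166,598,-290,.887)})]:
    k=eyes.get_calibration(cam);im=cv2.imread(f'pics/{cam}0.png').astype(int);col=(im[...,2]-im[...,0])>15
    for n,b in boxes.items():
        m=np.zeros((480,640),np.uint8);m[b[1]:b[3],b[0]:b[2]]=col[b[1]:b[3],b[0]:b[2]]
        print(cam,n,m.sum());fitprism(k,m,WEDGE,(b[4],b[5],[b[6]]))
E
```

```text
{'Unreachable': <class 'cell.Unreachable'>, 'tip_extent': 173.4}
top W1 323
  start 1.19 [446.464 -96.07    1.179] cost 0.082
top W2 386
  start 0.89 [ 596.257 -289.353    0.881] cost 0.069
side W1 586
  start 1.19 [444.679 -97.297   1.191] cost 0.054
side W2 492
  start 0.89 [ 594.511 -290.593    0.909] cost 0.057
```

```bash
python3 - <<'E'
from h import *
go((450.7,-98,250),1.189)
go((450.7,-98,182),1.189,((450.7,-98,250),1.189))
E
```

```text
shift [0.1506 0.0913 0.0726] turn [ 0.0842  0.0016 -0.0006] rows 3.0 0.5 a 1.189
shift [0.068 0.    0.   ] turn [0. 0. 0.] rows 1.1 0.0 a 1.189
```

Request:
carry_out([
  [0.04,0.03,0.024,0.03,0,0,0.0854],
  [0.08,0.06,0.048,0.06,0,0,0.0854],
  [0.12,0.091,0.073,0.084,0.001,0,0.0854],
  [0.1506,0.0913,0.0726,0.0842,0.0016,0,0.0854],
  [0.1506,0.0913,0.0726,0.0842,0.0016,0,0.0854],
])

```text
time_s: 4.53
tcp_pos: [449.3, -98.0, 248.5]
tcp_rot: [-0.395, 0.587, 0.397, 0.584]
contact_force: [0.1, 0.2, 0.7]
grip_width: 1.002
```

```bash
python3 - <<'E'
from h import *
p,R,s=pose();print(p,jaw(),s['time_s'])
k=eyes.get_calibration('wrist');im=eyes.read_camera('wrist');cv2.imwrite('pics/w3.png',im)
go((450.7,-98,182),1.189)
col=((im[...,2].astype(int)-im[...,0])>15);print('px',[c for c in cv2.connectedComponentsWithStats(col.astype(np.uint8))[2] if c[4]>800])
E
```

```text
[449.3285 -97.9563 248.5179] 1.1895777620132908 4.525
shift [0.068  0.0001 0.0011] turn [-0.0008 -0.0016 -0.0011] rows 1.1 0.0 a 1.189
px [array([     0,      0,    640,    480, 297743], dtype=int32), array([ 255,  216,  123,   90, 8826], dtype=int32)]
```

View pics/w3.png

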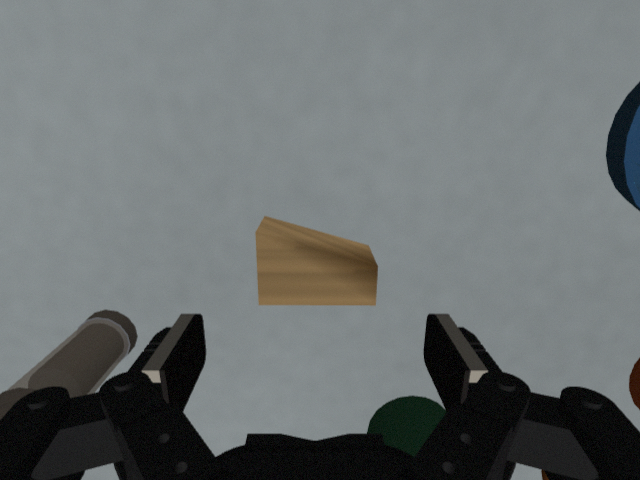

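The close crop shows wedge 1 square and centred between the fingers, spanning columns 258–378, so I'll grasp it.

Request:
carry_out([
  [0.034,0,0.001,0,0,0,0.0854],
  [0.068,0,0.001,0,0,0,0.0854],
  [0.068,0,0.001,0,0,0,0.0854],
  [0.068,0,0.001,0,0,0,0.05],
  [0.068,0,0.001,0,0,0,0.05],
], newtons=40)

```text
time_s: 5.2
tcp_pos: [451.9, -100.1, 184.1]
tcp_rot: [-0.396, 0.586, 0.394, 0.587]
contact_force: [-1.0, -0.1, 6.2]
grip_width: 0.718
```

Request:
carry_out([
  [0,0,0,0,0,0,0.05],
  [0,0,0,0,0,0,0.05],
  [0,0,0,0,0,0,0.05],
  [0,0,0,0,0,0,0.05],
  [-0.01,0,0,0,0,0,0.05],
])

```text
time_s: 5.82
tcp_pos: [450.6, -99.8, 193.0]
tcp_rot: [-0.395, 0.587, 0.394, 0.586]
contact_force: [-0.5, -0.4, -0.9]
grip_width: 0.72
```

```bash
python3 - <<'E'
from h import *
p,R,s=pose();print(p,jaw(),s['time_s'],s['grip_width'],s['contact_force'])
E
```

```text
[450.622  -99.8493 193.0287] 1.1848176696622121 5.825 0.7195789570800426 [-0.5475 -0.4278 -0.8898]
```

```bash
cat >> h.py <<'E'
def legs(wps):
    """rows for consecutive waypoints (x,y,z,a), exact small steps: prints per-leg end shift/turn"""
    p,R,s=pose();f=(p,np.arctan2(R[1,2],R[0,2]))
    for i,w in enumerate(wps):
        a=go(w[:3],w[3],None if i==0 else f);f=(w[:3],a)
E
python3 - <<'E'
from h import *
legs([(500,20,290,1.76),(555,150,290,2.33),(608.5,286.8,270,2.903),(608.5,286.8,190,2.903)])
E
```

```text
shift [-0.0971 -0.0007  0.1295] turn [-0.5752 -0.0013  0.0003] rows 2.6 3.1 a 1.76
shift [ 0.     -0.0785  0.1173] turn [-0.57  0.    0.  ] rows 2.3 3.1 a 2.33
shift [ 0.02   -0.133   0.0624] turn [-0.573  0.     0.   ] rows 2.4 3.1 a 2.903
shift [0.08 0.   0.  ] turn [0. 0. 0.] rows 1.3 0.0 a 2.903
```

Request:
carry_out([
  [-0.05,0,0.02,-0.1,0,0,0.05],
  [-0.0971,0,0.06,-0.27,0,0,0.05],
  [-0.0971,0,0.1,-0.43,0,0,0.05],
  [-0.0971,0,0.1295,-0.575,0,0,0.05],
])

```text
time_s: 6.32
tcp_pos: [499.9, 22.0, 291.0]
tcp_rot: [0.547, -0.448, -0.546, -0.449]
contact_force: [0.2, -0.4, -0.5]
grip_width: 0.715
```

Request:
carry_out([
  [0,-0.02,0.03,-0.15,0,0,0.05],
  [0,-0.04,0.06,-0.3,0,0,0.05],
  [0,-0.06,0.09,-0.44,0,0,0.05],
  [0,-0.0785,0.1173,-0.57,0,0,0.05],
])

```text
time_s: 6.82
tcp_pos: [554.6, 151.4, 289.8]
tcp_rot: [0.651, -0.278, -0.65, -0.277]
contact_force: [0.5, -0.2, -0.5]
grip_width: 0.718
```

Request:
carry_out([
  [0.005,-0.035,0.016,-0.15,0,0,0.05],
  [0.01,-0.07,0.032,-0.3,0,0,0.05],
  [0.015,-0.105,0.048,-0.45,0,0,0.05],
  [0.02,-0.133,0.0624,-0.573,0,0,0.05],
  [0.02,-0.133,0.0624,-0.573,0,0,0.05],
])

```text
time_s: 7.45
tcp_pos: [607.3, 290.1, 268.8]
tcp_rot: [-0.702, 0.083, 0.702, 0.083]
contact_force: [0.7, -0.6, -0.3]
grip_width: 0.718
```

```bash
python3 - <<'E'
from h import *
k=eyes.get_calibration('wrist');im=eyes.read_camera('wrist');cv2.imwrite('pics/w4.png',im);np.save('w4.npy',k,allow_pickle=True)
p,R,s=pose();print(p,jaw(),s['time_s'],s['grip_width'],s['joint_pos'])
go((608.5,286.8,188),2.903)
E
```

```text
[607.5033 287.8894 268.9061] 2.903784539302632 7.5 0.7189328361397882 [-0.5107  0.5561  0.0059  1.6095 -0.0021  0.9773  2.3993]
shift [ 0.0809  0.0007 -0.0012] turn [ 0.0008  0.0001 -0.0019] rows 1.3 0.0 a 2.903
```

View pics/w4.png

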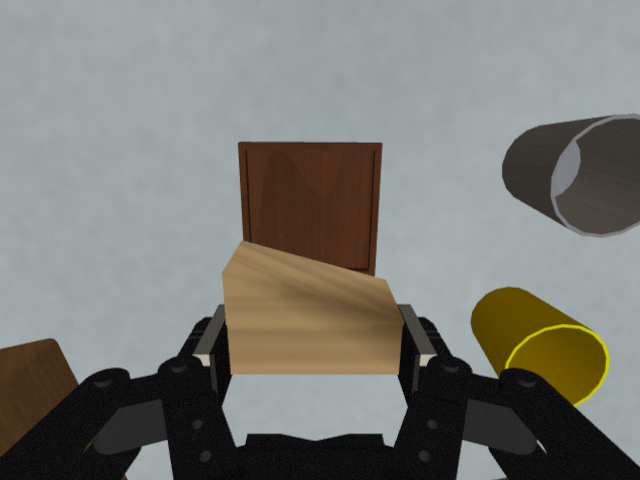

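The wedge is held square at columns 228–400. The tray's far corners show at (239,142) and (382,142). One numeric check of the tray from these, then I lower.

```bash
python3 - <<'E'
from h import *
k=np.load('w4.npy',allow_pickle=True).item()
w=W(k,[(239,142),(382,142)],10);print(w,np.linalg.norm(w[0]-w[1]));m=w.mean(0);d=(w[1]-w[0])/np.linalg.norm(w[1]-w[0]);n=np.array([-d[1],d[0]])
print(np.arctan2(d[1],d[0]),m+42*n,m-42*n)
E
```

```text
[[633.906  214.429 ]
 [552.9335 233.7262]] 83.24016
2.9076383 [583.6831 183.2218] [603.1565 264.9334]
```

Request:
carry_out([
  [0.04,0.0007,-0.0012,0,0,0,0.05],
  [0.072,0.0007,-0.0012,0,0,0,0.05],
  [0.079,0.0007,-0.0012,0,0,0,0.05],
  [0.0815,0.0007,-0.0012,0,0,0,0.05],
  [0.0825,0.0007,-0.0012,0,0,0,0.05],
])

```text
time_s: 8.12
tcp_pos: [609.6, 285.2, 188.2]
tcp_rot: [0.703, -0.085, -0.701, -0.084]
contact_force: [-2.9, -2.2, 8.2]
grip_width: 0.718
```

```bash
python3 - <<'E'
from h import *
p,R,s=pose();print(p,jaw(),s['time_s'],s['grip_width'],s['contact_force'])
E
```

```text
[609.5589 285.2204 188.2109] 2.9016803393616537 8.125 0.7181566282305456 [-2.8614 -2.1609  8.2031]
```

Request:
carry_out([
  [0,0,0,0,0,0,0.07],
  [0,0,0,0,0,0,0.08],
  [0,0,0,0,0,0,0.0854],
  [-0.03,0,0,0,0,0,0.0854],
  [-0.09,0,0,0,0,0,0.0854],
])

```text
time_s: 8.75
tcp_pos: [607.7, 285.6, 273.9]
tcp_rot: [-0.7, 0.086, 0.704, 0.082]
contact_force: [1.5, 0.6, -0.2]
grip_width: 0.998
```

```bash
python3 - <<'E'
from h import *
k=eyes.get_calibration('wrist');im=eyes.read_camera('wrist');cv2.imwrite('pics/w5.png',im);np.save('w5.npy',k,allow_pickle=True)
p,R,s=pose();print(p,jaw(),s['time_s'],s['grip_width'],s['contact_force'])
legs([(595,165,350,2.34),(595,30,390,1.77),(595,-100,390,1.2),(600.5,-292.6,250,.887),(600.5,-292.6,182,.887)])
E
```

```text
[611.1427 287.1366 285.2666] 2.90252129872811 8.8 0.9991858480330086 [ 1.7333 -0.0887  6.1743]
shift [-0.0654  0.1221 -0.0138] turn [ 0.5625 -0.0064  0.0084] rows 2.2 3.0 a 2.34
shift [-0.04    0.0939 -0.097 ] turn [0.57 0.   0.  ] rows 2.3 3.1 a 1.77
shift [ 0.      0.0257 -0.1274] turn [0.57 0.   0.  ] rows 2.1 3.1 a 1.2
shift [ 0.14   -0.0749 -0.1775] turn [0.313 0.    0.   ] rows 3.8 1.7 a 0.887
shift [0.068 0.    0.   ] turn [0. 0. 0.] rows 1.1 0.0 a 0.887
```

View pics/w5.png

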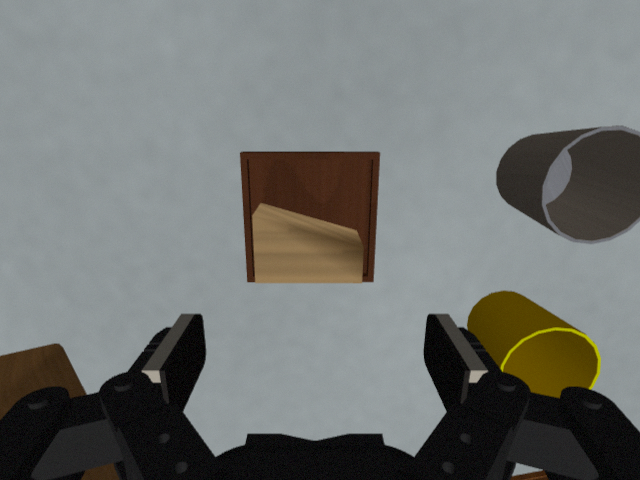

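Wedge 1 is in the tray, at columns 252–363 and rows 203–282 inside the tray's 240–380 by 152–282. I'll fit its pose.

```bash
python3 - <<'E'
from h import *
k=np.load('w5.npy',allow_pickle=True).item();im=cv2.imread('pics/w5.png').astype(int)
m=np.zeros((480,640),np.uint8);b=im[195:284,246:372];m[195:284,246:372]=(b[...,1]>62)&(b[...,2]-b[...,0]>15)
m=cv2.morphologyEx(m,cv2.MORPH_OPEN,np.ones((3,3)));print(m.sum())
for z in (4,6): fitprism(k,m,WEDGE,(607.4,282.4,[2.9]),z)
w=W(k,[(240,152),(380,152)],10);m=w.mean(0);d=(w[1]-w[0])/np.linalg.norm(w[1]-w[0]);n=np.array([-d[1],d[0]]);C=m-42*n;print('tray',C,np.arctan2(d[1],d[0]))
E
```

```text
7167
  start 2.9 [608.044 278.683   2.903] cost 0.026
  start 2.9 [607.847 278.079   2.901] cost 0.028
tray [603.5349 265.0201] 2.9037235
```

Request:
carry_out([
  [-0.03,0.03,-0.003,0.14,0,0,0.0854],
  [-0.05,0.06,-0.007,0.28,0,0,0.0854],
  [-0.06,0.09,-0.01,0.42,0,0,0.0854],
  [-0.0654,0.1221,-0.0138,0.5625,0,0,0.0854],
])

```text
time_s: 9.3
tcp_pos: [593.4, 163.6, 342.5]
tcp_rot: [0.651, -0.277, -0.65, -0.277]
contact_force: [0.2, -0.4, 0.1]
grip_width: 0.997
```

Request:
carry_out([
  [-0.01,0.023,-0.024,0.14,0,0,0.0854],
  [-0.02,0.047,-0.048,0.28,0,0,0.0854],
  [-0.03,0.07,-0.072,0.42,0,0,0.0854],
  [-0.04,0.0939,-0.097,0.57,0,0,0.0854],
])

```text
time_s: 9.8
tcp_pos: [593.4, 28.4, 382.2]
tcp_rot: [0.547, -0.449, -0.546, -0.449]
contact_force: [0.7, -0.5, 0.7]
grip_width: 0.998
```

Request:
carry_out([
  [0,0.007,-0.032,0.14,0,0,0.0854],
  [0,0.013,-0.064,0.28,0,0,0.0854],
  [0,0.019,-0.096,0.42,0,0,0.0854],
  [0,0.0257,-0.1274,0.57,0,0,0.0854],
])

```text
time_s: 10.3
tcp_pos: [593.6, -101.6, 382.1]
tcp_rot: [-0.398, 0.585, 0.398, 0.584]
contact_force: [0.0, -0.7, 0.3]
grip_width: 0.999
```

Request:
carry_out([
  [0.03,-0.018,-0.044,0.08,0,0,0.0854],
  [0.06,-0.037,-0.088,0.16,0,0,0.0854],
  [0.1,-0.056,-0.133,0.24,0,0,0.0854],
  [0.14,-0.0749,-0.1775,0.313,0,0,0.0854],
  [0.14,-0.0749,-0.1775,0.313,0,0,0.0854],
])

```text
time_s: 10.92
tcp_pos: [596.0, -297.7, 238.4]
tcp_rot: [-0.301, 0.643, 0.302, 0.637]
contact_force: [1.0, 0.6, 0.7]
grip_width: 1.004
```

```bash
python3 - <<'E'
from h import *
k=eyes.get_calibration('wrist');im=eyes.read_camera('wrist').astype(int);cv2.imwrite('pics/w6.png',im)
p,R,s=pose();print(p,jaw(),s['time_s'],s['grip_width'],s['contact_force'])
col=((im[...,2]-im[...,0])>15);n,l,st,ce=cv2.connectedComponentsWithStats(col.astype(np.uint8))
for i in range(1,n):
    if 4000<st[i][4]<20000:
        print(st[i]);fitprism(k,l==i,WEDGE,(597,-289.8,[.887]))
go((600.5,-292.6,182),.887)
E
```

```text
[ 597.6728 -295.3813  240.1889] 0.8837784558581666 10.975 1.001556340833284 [0.3756 0.6869 0.6324]
[ 267  218  130   94 9788]
  start 0.89 [ 597.405 -289.699    0.893] cost 0.015
shift [ 0.0582 -0.0006  0.0042] turn [-0.0032 -0.0039 -0.0024] rows 0.9 0.0 a 0.887[ WARN:0@0.573] global loadsave.cpp:1063 imwrite_ Unsupported depth image for selected encoder is fallbacked to CV_8U.
```

Request:
carry_out([
  [0.03,0,0.004,-0.004,-0.002,-0.002,0.0854],
  [0.058,0,0.004,-0.008,-0.004,-0.002,0.0854],
  [0.058,0,0.004,-0.008,-0.004,-0.002,0.0854],
  [0.058,0,0.004,-0.008,-0.004,-0.002,0.05],
  [0.058,0,0.004,-0.008,-0.004,-0.002,0.05],
])

```text
time_s: 11.6
tcp_pos: [602.7, -290.7, 186.7]
tcp_rot: [-0.308, 0.635, 0.305, 0.64]
contact_force: [0.5, 0.9, -0.4]
grip_width: 0.719
```

Request:
carry_out([
  [0,0,0,0,0,0,0.05],
  [0,0,0,0,0,0,0.05],
  [0,0,0,0,0,0,0.05],
  [0,0,0,0,0,0,0.05],
  [0,0,0,0,0,0,0.05],
])

```text
time_s: 12.22
tcp_pos: [602.7, -290.8, 186.6]
tcp_rot: [-0.307, 0.635, 0.305, 0.64]
contact_force: [0.8, 1.5, 7.2]
grip_width: 0.713
```

```bash
python3 - <<'E'
from h import *
p,R,s=pose();a=jaw();print(p,a,s['time_s'],s['grip_width'],s['contact_force'])
d=p[:2]-[597.4,-289.7];g=np.array([-np.sin(.893),np.cos(.893)])@d;print('grasp y in wedge',g)
t=-.239;yd=np.array([-np.sin(t),np.cos(t)]);C=np.array([603.3,265.2]);T=C+(-19.5+g)*yd;print('target',T)
legs([(595,-150,330,.60),(595,0,330,.2),(598,120,330,-.1),(T[0],T[1],270,-.239)])
E
```

```text
[ 602.6524 -290.7773  186.6179] 0.895639399728824 12.225 0.7127636925235827 [0.7762 1.4583 7.2475]
grasp y in wedge -4.766968098008887
target [597.5553 241.6228]
shift [-0.1435  0.0931  0.1057] turn [0.2956 0.005  0.0054] rows 3.2 1.6 a 0.6
shift [0.     0.1238 0.0847] turn [0.4 0.  0. ] rows 2.4 2.1 a 0.2
shift [0.     0.117  0.0268] turn [0.3 0.  0. ] rows 1.9 1.6 a -0.1
shift [ 0.06    0.121  -0.0126] turn [0.139 0.    0.   ] rows 2.2 0.7 a -0.239
```

Request:
carry_out([
  [-0.05,0,0,0,0,0,0.05],
  [-0.09,0.031,0.035,0.1,0,0,0.05],
  [-0.12,0.062,0.07,0.2,0.003,0.003,0.05],
  [-0.1435,0.0931,0.1057,0.2956,0.005,0.005,0.05],
])

```text
time_s: 12.72
tcp_pos: [594.4, -148.6, 329.7]
tcp_rot: [-0.207, 0.676, 0.208, 0.676]
contact_force: [0.3, -0.3, -0.7]
grip_width: 0.717
```

Request:
carry_out([
  [0,0.041,0.028,0.13,0,0,0.05],
  [0,0.082,0.056,0.26,0,0,0.05],
  [0,0.1238,0.0847,0.4,0,0,0.05],
])

```text
time_s: 13.1
tcp_pos: [594.2, 1.7, 328.5]
tcp_rot: [-0.068, 0.705, 0.069, 0.703]
contact_force: [1.3, -0.0, -0.6]
grip_width: 0.716
```

Request:
carry_out([
  [0,0.039,0.009,0.1,0,0,0.05],
  [0,0.078,0.018,0.2,0,0,0.05],
  [0,0.117,0.0268,0.3,0,0,0.05],
])

```text
time_s: 13.48
tcp_pos: [597.4, 121.5, 328.5]
tcp_rot: [0.037, 0.707, -0.036, 0.705]
contact_force: [1.2, -0.9, -0.3]
grip_width: 0.716
```

Request:
carry_out([
  [0.02,0.04,-0.004,0.05,0,0,0.05],
  [0.04,0.08,-0.008,0.1,0,0,0.05],
  [0.06,0.121,-0.0126,0.139,0,0,0.05],
  [0.06,0.121,-0.0126,0.139,0,0,0.05],
  [0.06,0.121,-0.0126,0.139,0,0,0.05],
])

```text
time_s: 14.1
tcp_pos: [597.0, 241.3, 268.5]
tcp_rot: [0.084, 0.703, -0.085, 0.701]
contact_force: [0.7, 0.2, -0.6]
grip_width: 0.715
```

```bash
python3 - <<'E'
from h import *
k=eyes.get_calibration('wrist');im=eyes.read_camera('wrist');cv2.imwrite('pics/w7.png',im);np.save('w7.npy',k,allow_pickle=True)
p,R,s=pose();print(p,jaw(),s['time_s'],s['grip_width'],s['contact_force'])
go((597.6,241.6,192),-.239)
E
```

```text
[597.3421 240.3447 268.9016] -0.24091321156860482 14.15 0.7166498821542104 [-1.0671  0.047  -0.6707]
shift [0.0769 0.0013 0.0001] turn [-0.0019 -0.0022  0.0004] rows 1.2 0.0 a -0.239
```

View pics/w7.png

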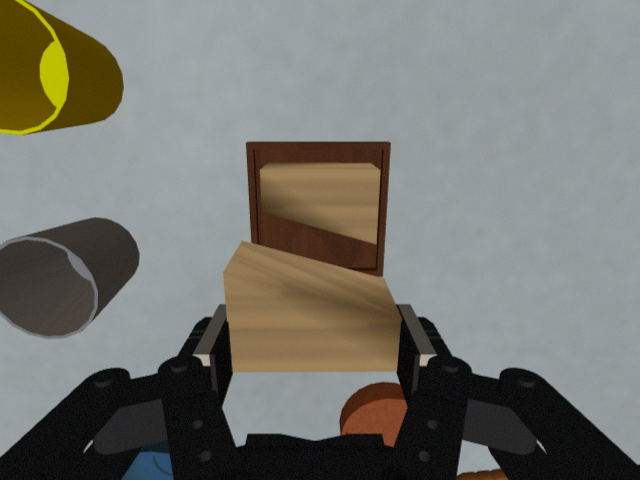

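Wedge 1 lies flat in the tray with its slope facing us, and wedge 2 is held the right way round for head to tail. I lower it with a 1.5 mm shift towards the tray's middle.

Request:
carry_out([
  [0.035,0.001,0.0015,0,-0.002,0,0.05],
  [0.065,0.001,0.0015,0,-0.002,0,0.05],
  [0.071,0.001,0.0015,0,-0.002,0,0.05],
  [0.075,0.001,0.0015,0,-0.002,0,0.05],
  [0.077,0.001,0.0015,0,-0.002,0,0.05],
])

```text
time_s: 14.78
tcp_pos: [599.1, 242.2, 192.4]
tcp_rot: [0.085, 0.702, -0.084, 0.702]
contact_force: [0.1, 1.0, 0.3]
grip_width: 0.714
```

```bash
python3 - <<'E'
from h import *
p,R,s=pose();print(p,jaw(),s['time_s'],s['grip_width'],s['contact_force'],s['ft_torque'])
E
```

```text
[599.0764 242.2432 192.3725] -0.23992500547549833 14.775 0.7141608236951484 [0.0657 0.9744 0.311 ] [ 0.0391 -0.0127  0.0376]
```

No contact yet; I'll lower a couple more mm.

Request:
carry_out([
  [0.001,0,0,0,0,0,0.05],
  [0.002,0,0,0,0,0,0.05],
  [0.003,0,0,0,0,0,0.05],
  [0.003,0,0,0,0,0,0.05],
])

```text
time_s: 15.28
tcp_pos: [598.9, 242.5, 190.7]
tcp_rot: [0.085, 0.702, -0.084, 0.702]
contact_force: [-5.4, 0.1, 11.5]
grip_width: 0.717
```

```bash
python3 - <<'E'
from h import *
p,R,s=pose();print(p,jaw(),s['time_s'],s['grip_width'],s['contact_force'],s['ft_torque'])
E
```

```text
[598.9009 242.5255 190.6727] -0.23926595970960346 15.275 0.7174136305817533 [-5.3729  0.1101 11.4925] [-0.2485  0.8172 -0.086 ]
```

Request:
carry_out([
  [0,0,0,0,0,0,0.07],
  [0,0,0,0,0,0,0.08],
  [0,0,0,0,0,0,0.0854],
  [-0.03,0,0,0,0,0,0.0854],
  [-0.07,0,0,0,0,0,0.0854],
])

```text
time_s: 15.9
tcp_pos: [597.9, 242.5, 257.5]
tcp_rot: [0.084, 0.703, -0.085, 0.701]
contact_force: [0.9, 0.9, 0.3]
grip_width: 1.0
```

Request:
carry_out([
  [-0.04,0.02,0,0,0,0,0.0854],
  [-0.06,0.04,0,0,0,0,0.0854],
  [-0.06,0.04,0,0,0,0,0.0854],
])

```text
time_s: 16.27
tcp_pos: [608.4, 283.4, 319.4]
tcp_rot: [0.084, 0.702, -0.082, 0.703]
contact_force: [-0.0, -0.3, -0.3]
grip_width: 0.998
```

```bash
python3 - <<'E'
from h import *
k=eyes.get_calibration('wrist');im=eyes.read_camera('wrist');cv2.imwrite('pics/w8.png',im);np.save('w8.npy',k,allow_pickle=True)
p,R,s=pose();print(p,jaw(),s['time_s'],s['grip_width'],s['contact_force'])
for d in nets.cut_out('wrist','dish_mid')[:2]:
    c=contour(d['region']);print(d['confidence'],d['rect'],cv2.minEnclosingCircle(W(k,c,22)))
E
```

```text
[607.8051 281.8123 317.7621] -0.2377823129466832 16.325 1.0041116069700107 [-0.5745 -0.3147 -0.3348]
0.71 [370.4, 418.9, 79.1, 61.8] ((620.8709106445312, 107.43123626708984), 39.139915466308594)
```

View pics/w8.png

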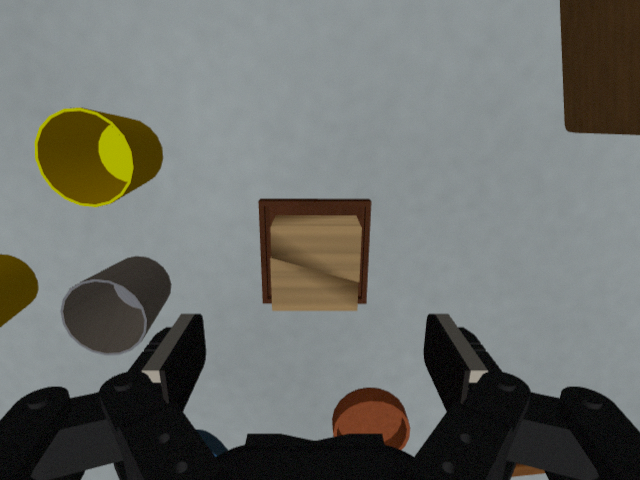

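The block is assembled: one near-square block in the tray, columns 270–360 and rows 215–310, with the slanted joint running from (270,259) to (360,283). The dish is at (370,420). I'll measure the block's centre and then go to the dish.

```bash
python3 - <<'E'
from h import *
k=np.load('w8.npy',allow_pickle=True).item();im=cv2.imread('pics/w8.png').astype(int)
m=np.zeros((480,640),np.uint8);b=im[205:318,262:370];m[205:318,262:370]=(b[...,1]>62)&(b[...,2]-b[...,0]>12)
m=cv2.morphologyEx(m,cv2.MORPH_CLOSE,np.ones((5,5)));m=cv2.morphologyEx(m,cv2.MORPH_OPEN,np.ones((5,5)));print(m.sum())
for w in (31,32.5,34):
    B=np.array([[x,y,z] for z in (0,36) for x in (-31,31) for y in (-w,w)]);fitprism(k,m,B,(603,265,[-.239]),4)
w=W(k,[(260,199),(371,199)],10);mm=w.mean(0);d=(w[1]-w[0])/np.linalg.norm(w[1]-w[0]);n=np.array([-d[1],d[0]]);print('tray',mm-42*n,np.linalg.norm(w[1]-w[0]))
legs([(612.5,150,340,-.1),(612.5,90,300,0.)])
E
```

```text
8393
  start -0.24 [604.087 263.167  -0.246] cost 0.035
  start -0.24 [604.043 262.987  -0.255] cost 0.045
  start -0.24 [604.213 263.542  -0.258] cost 0.081
tray [605.2071 265.9732] 82.54549
shift [-0.023  -0.1258  0.0358] turn [-0.1394 -0.003   0.0018] rows 2.1 0.7 a -0.1
shift [ 0.04   -0.0597  0.006 ] turn [-0.1  0.   0. ] rows 1.2 0.5 a 0.0
```

Request:
carry_out([
  [-0.01,-0.042,0.012,-0.05,0,0,0.0854],
  [-0.02,-0.084,0.024,-0.1,0,0,0.0854],
  [-0.023,-0.1258,0.0358,-0.139,0,0,0.0854],
])

```text
time_s: 16.75
tcp_pos: [612.3, 147.8, 339.9]
tcp_rot: [0.035, 0.707, -0.036, 0.705]
contact_force: [-0.2, 0.1, 0.2]
grip_width: 0.994
```

Request:
carry_out([
  [0.02,-0.03,0.003,-0.05,0,0,0.0854],
  [0.04,-0.0597,0.006,-0.1,0,0,0.0854],
  [0.04,-0.0597,0.006,-0.1,0,0,0.0854],
  [0.04,-0.0597,0.006,-0.1,0,0,0.0854],
])

```text
time_s: 17.25
tcp_pos: [612.6, 90.8, 300.3]
tcp_rot: [0.001, 0.708, -0.0, 0.706]
contact_force: [0.6, 0.6, 0.3]
grip_width: 0.999
```

```bash
cat >> h.py <<'E'
def fitcyl(k,mask,r0,r1,h,x0,z0=0):
    t=np.linspace(0,2*np.pi,40,endpoint=False);c=np.c_[np.cos(t),np.sin(t)]
    P=np.r_[np.c_[c*r0,np.zeros(40)],np.c_[c*r1,np.full(40,h)]];return fitprism(k,mask,P,(x0[0],x0[1],[0.]),z0)
E
python3 - <<'E'
from h import *
k=eyes.get_calibration('wrist');im=eyes.read_camera('wrist');cv2.imwrite('pics/w9.png',im)
p,R,s=pose();print(p,jaw(),s['time_s'],s['grip_width'])
im=im.astype(int);col=((im[...,2]-im[...,0])>30).astype(np.uint8);n,l,st,ce=cv2.connectedComponentsWithStats(col)
for i in range(1,n):
    if 2000<st[i][4]<40000: print(st[i],ce[i])
i=min((i for i in range(1,n) if st[i][4]>2000),key=lambda i:np.hypot(*(ce[i]-[314,260])))
r=fitcyl(k,cv2.morphologyEx((l==i).astype(np.uint8),cv2.MORPH_CLOSE,np.ones((7,7))),31,34,22,(612,95))
go((r.x[0],r.x[1],172+8),0.)
E
```

```text
[612.9052  91.579  300.7503] 0.0003551231736244609 17.3 1.0000096829557654
[ 218    0  145   45 3818] [303.159   14.9353]
[ 270  182   99   98 7588] [319.0148 230.7553]
[ 367  313   60   43 2113] [397.6711 334.0312]
[ 474  333  166   29 2286] [558.5525 347.381 ]
  start 0.0 [614.729  97.27   -0.006] cost 0.024
shift [0.1208 0.0056 0.0021] turn [ 0.0004 -0.002  -0.0007] rows 1.9 0.0 a 0.0
```

View pics/w9.png

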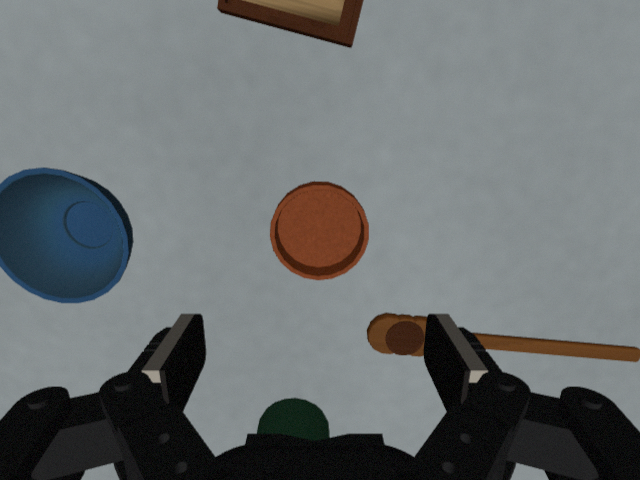

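Dish at (319,231), fitted to world (614.7, 97.3). The spoon's head at (405,335) is clear of the fingers. I lower to grasp.

Request:
carry_out([
  [0.06,0.0056,0.002,0,0,0,0.0854],
  [0.11,0.0056,0.002,0,0,0,0.0854],
  [0.13,0.0056,0.002,0,0,0,0.0854],
  [0.13,0.0056,0.002,0,0,0,0.0854],
])

```text
time_s: 17.8
tcp_pos: [614.7, 96.9, 170.5]
tcp_rot: [-0.0, 0.708, 0.0, 0.706]
contact_force: [-0.1, -0.5, -0.1]
grip_width: 0.998
```

Request:
carry_out([
  [0,0,0,0,0,0,0.075],
  [0,0,0,0,0,0,0.06],
  [0,0,0,0,0,0,0.055],
  [0,0,0,0,0,0,0.055],
  [0,0,0,0,0,0,0.055],
])

```text
time_s: 18.42
tcp_pos: [616.0, 96.3, 174.0]
tcp_rot: [0.001, 0.706, 0.001, 0.708]
contact_force: [-1.2, 0.0, 5.6]
grip_width: 0.779
```

```bash
python3 - <<'E'
from h import *
p,R,s=pose();print(p,jaw(),s['time_s'],s['grip_width'],s['contact_force'])
legs([(610,160,265,-.1),(604,264.5,265,-.239)])
E
```

```text
[616.0245  96.2677 173.9681] -0.00020793002971036516 18.425 0.779262359902954 [-1.1751  0.0358  5.6152]
shift [-0.0909  0.0639 -0.0058] turn [ 0.0998  0.0025 -0.0018] rows 1.8 0.5 a -0.1
shift [ 0.      0.1034 -0.0164] turn [0.139 0.    0.   ] rows 1.7 0.7 a -0.239
```

Request:
carry_out([
  [-0.03,0,0,0,0,0,0.055],
  [-0.07,0.02,-0.002,0.03,0,0,0.055],
  [-0.0909,0.04,-0.004,0.06,0,0,0.055],
  [-0.0909,0.0639,-0.0058,0.0998,0,0,0.055],
])

```text
time_s: 18.92
tcp_pos: [610.4, 160.2, 266.1]
tcp_rot: [0.037, 0.704, -0.035, 0.708]
contact_force: [-0.8, -0.0, -0.5]
grip_width: 0.778
```

Request:
carry_out([
  [0,0.04,-0.006,0.05,0,0,0.055],
  [0,0.08,-0.012,0.1,0,0,0.055],
  [0,0.1034,-0.0164,0.139,0,0,0.055],
  [0,0.1034,-0.0164,0.139,0,0,0.055],
])

```text
time_s: 19.42
tcp_pos: [602.8, 267.7, 263.0]
tcp_rot: [0.083, 0.702, -0.082, 0.702]
contact_force: [-0.2, -0.7, -0.7]
grip_width: 0.781
```

```bash
python3 - <<'E'
from h import *
k=eyes.get_calibration('wrist');im=eyes.read_camera('wrist');cv2.imwrite('pics/w10.png',im);np.save('w10.npy',k,allow_pickle=True)
p,R,s=pose();print(p,jaw(),s['time_s'],s['grip_width'],s['contact_force'])
go((604,264.5,216),-.239)
E
```

```text
[603.1376 265.0903 262.9642] -0.23672080719362915 19.475 0.7841997183164893 [ 0.6603 -0.9203 -0.4545]
shift [ 0.047  -0.0004  0.001 ] turn [ 0.0023 -0.0003 -0.0004] rows 0.8 0.0 a -0.239
```

View pics/w10.png

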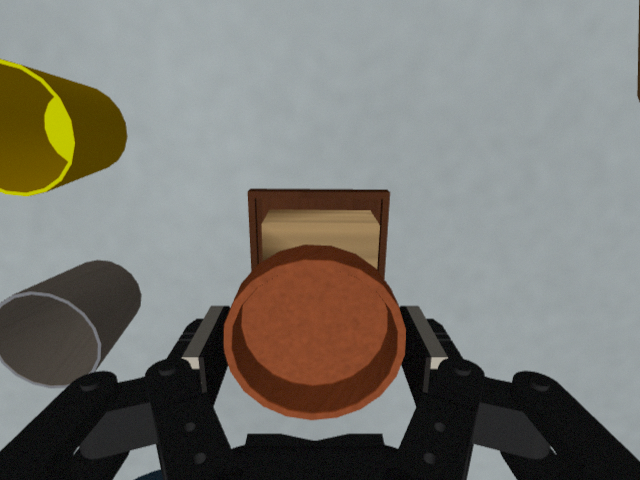

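The dish is held level, with its rim at (315,330), just in line with the block's columns 262–380. I'll lower it.

Request:
carry_out([
  [0.025,0,0.002,0,0,0,0.055],
  [0.04,0,0.002,0,0,0,0.055],
  [0.045,0,0.002,0,0,0,0.055],
  [0.0465,0,0.002,0,0,0,0.055],
  [0.0475,0,0.002,0,0,0,0.055],
])

```text
time_s: 20.1
tcp_pos: [605.4, 264.2, 215.1]
tcp_rot: [0.085, 0.702, -0.084, 0.702]
contact_force: [0.1, -0.6, -0.4]
grip_width: 0.781
```

```bash
python3 - <<'E'
from h import *
p,R,s=pose();print(p,jaw(),s['time_s'],s['grip_width'],s['contact_force'])
E
```

```text
[605.3793 264.171  215.1292] -0.23913228615841345 20.1 0.780708002924292 [ 0.1187 -0.6209 -0.3585]
```

Request:
carry_out([
  [0.001,0,0,0,0,0,0.055],
  [0.002,0,0,0,0,0,0.055],
  [0.003,0,0,0,0,0,0.055],
  [0.003,0,0,0,0,0,0.055],
])

```text
time_s: 20.6
tcp_pos: [605.5, 264.2, 214.0]
tcp_rot: [0.085, 0.702, -0.084, 0.702]
contact_force: [-3.6, -0.9, 12.0]
grip_width: 0.783
```

```bash
python3 - <<'E'
from h import *
p,R,s=pose();print(p,jaw(),s['time_s'],s['grip_width'],s['contact_force'])
E
```

```text
[605.4849 264.1719 214.0327] -0.2389663304840965 20.6 0.7834073643670099 [-3.6406 -0.9166 12.0206]
```

Request:
carry_out([
  [0,0,0,0,0,0,0.07],
  [0,0,0,0,0,0,0.08],
  [0,0,0,0,0,0,0.0854],
  [-0.02,0,0,0,0,0,0.0854],
  [-0.07,0,0,0,0,0,0.0854],
])

```text
time_s: 21.22
tcp_pos: [604.2, 264.3, 280.9]
tcp_rot: [0.083, 0.704, -0.085, 0.7]
contact_force: [1.0, 0.1, 0.1]
grip_width: 1.001
```

Request:
carry_out([
  [-0.04,0,0,0,0,0,0.0854],
  [-0.05,0.01,0,0,0,0,0.0854],
  [-0.05,0.01,0,0,0,0,0.0854],
])

```text
time_s: 21.6
tcp_pos: [607.6, 275.4, 332.4]
tcp_rot: [0.084, 0.702, -0.083, 0.702]
contact_force: [-0.2, -0.1, -0.5]
grip_width: 1.002
```

```bash
python3 - <<'E'
from h import *
k=eyes.get_calibration('wrist');im=eyes.read_camera('wrist');cv2.imwrite('pics/w11.png',im);np.save('w11.npy',k,allow_pickle=True)
p,R,s=pose();print(p,jaw(),s['time_s'],s['grip_width'])
im=im.astype(int);col=(((im[...,2]-im[...,0])>30)&(im[...,2]>1.75*im[...,1])).astype(np.uint8);n,l,st,ce=cv2.connectedComponentsWithStats(col)
i=max((i for i in range(1,n) if 150<ce[i][0]<450 and ce[i][1]<340),key=lambda i:st[i][4]);print(st[i],ce[i])
r=fitcyl(k,cv2.morphologyEx((l==i).astype(np.uint8),cv2.MORPH_CLOSE,np.ones((9,9))),31,34,22,(604,264),40)
legs([(530,268,320,.15),(459,271,320,.53)])
E
```

```text
[607.0903 274.7929 330.9997] -0.23761570188204736 21.65 1.0043119824902662
[ 262  186  105  121 8168] [316.3244 255.1775]
  start 0.0 [605.1   265.665   0.12 ] cost 0.128
shift [ 0.0112 -0.0247 -0.0733] turn [-0.3876 -0.0026 -0.0002] rows 1.3 2.1 a 0.15
shift [ 0.      0.0136 -0.0698] turn [-0.38  0.    0.  ] rows 1.1 2.0 a 0.53
```

View pics/w11.png

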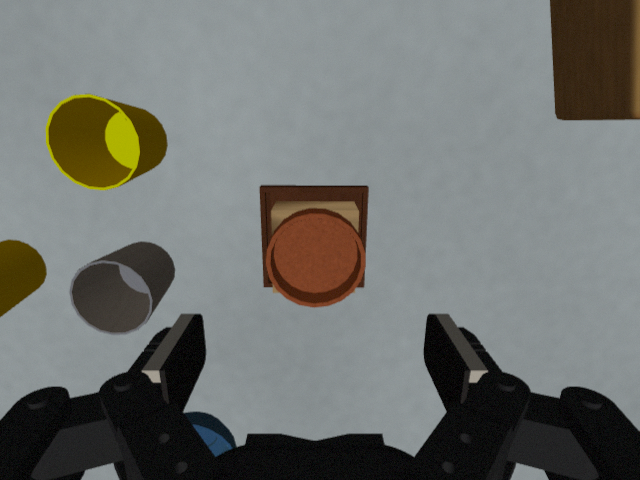

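The dish sits level on the block, rim at (316,257). I move on to the grey cup, which is at (113,295) in this view. The yellow ones are at (94,142) and the left edge.

Request:
carry_out([
  [0.004,-0.008,-0.025,-0.13,0,0,0.0854],
  [0.008,-0.016,-0.05,-0.26,0,0,0.0854],
  [0.0112,-0.0247,-0.0733,-0.388,0,0,0.0854],
])

```text
time_s: 22.02
tcp_pos: [528.8, 267.0, 318.3]
tcp_rot: [-0.055, 0.707, 0.054, 0.703]
contact_force: [0.3, -0.0, 0.4]
grip_width: 0.999
```

Request:
carry_out([
  [0,0.005,-0.024,-0.13,0,0,0.0854],
  [0,0.01,-0.048,-0.26,0,0,0.0854],
  [0,0.0136,-0.0698,-0.38,0,0,0.0854],
  [0,0.0136,-0.0698,-0.38,0,0,0.0854],
  [0,0.0136,-0.0698,-0.38,0,0,0.0854],
])

```text
time_s: 22.65
tcp_pos: [459.7, 270.2, 319.9]
tcp_rot: [-0.184, 0.683, 0.184, 0.682]
contact_force: [1.1, -0.6, 0.3]
grip_width: 1.001
```

```bash
python3 - <<'E'
from h import *
k0=np.load('w11.npy',allow_pickle=True).item()
m=np.zeros((480,640),np.uint8);cv2.ellipse(m,((317,257),(100,98),0),1,-1);print('dish rim',cv2.minAreaRect(W(k0,contour(m),62)))
k=eyes.get_calibration('wrist');im=eyes.read_camera('wrist');cv2.imwrite('pics/w12.png',im)
p,R,s=pose();print(p,jaw(),s['time_s'])
for d in nets.cut_out('wrist','cup_mid')[:4]:
    bgr=im[d['region']].mean(0);print(d['confidence'],d['rect'],bgr.round())
    if abs(bgr[2]-bgr[0])<40: r=fitcyl(k,d['region'].astype(np.uint8),24,29,60,(459,271)); go((r.x[0],r.x[1],205),.53)
E
```

```text
dish rim ((606.8192138671875, 265.96783447265625), (69.925048828125, 67.48025512695312), 76.47180938720703)
[460.0103 270.2016 320.0936] 0.5272824302919008 22.7
0.88 [441.5, 127.4, 107.7, 104.5] [  2. 115. 125.]
0.85 [185.1, 121.0, 109.4, 106.0] [  3. 115. 125.]
0.81 [314.1, 242.4, 90.7, 95.1] [80. 81. 83.]
  start 0.0 [458.987 271.115   0.083] cost 0.038
shift [ 0.1152  0.0014 -0.0004] turn [-0.0027 -0.0012  0.    ] rows 1.8 0.0 a 0.53
```

View pics/w12.png

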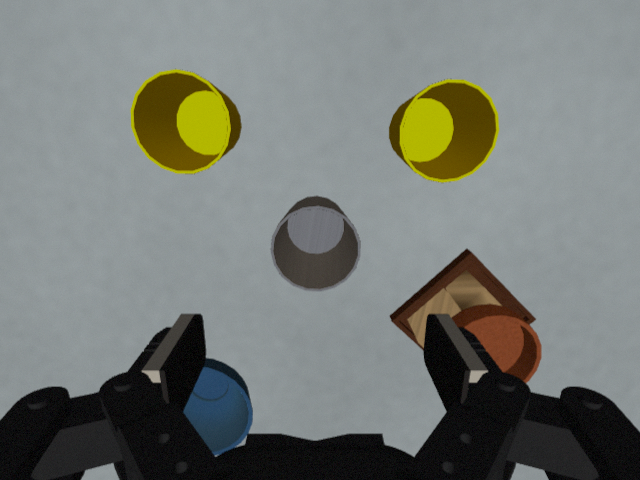

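The grey steel cup at (316,242) is centred between the two yellow look-alikes, (185,121) and (441,127). The fingers' line passes clear of both, so I grasp the grey one.

Request:
carry_out([
  [0.05,0.0015,-0.0005,0,0,0,0.0854],
  [0.1,0.0015,-0.0005,0,0,0,0.0854],
  [0.128,0.0015,-0.0005,0,0,0,0.0854],
  [0.128,0.0015,-0.0005,0,0,0,0.0854],
])

```text
time_s: 23.25
tcp_pos: [457.7, 270.7, 190.4]
tcp_rot: [-0.185, 0.685, 0.184, 0.681]
contact_force: [0.1, 0.4, -0.5]
grip_width: 1.007
```

Request:
carry_out([
  [0,0,0,0,0,0,0.07],
  [0,0,0,0,0,0,0.06],
  [0,0,0,0,0,0,0.045],
  [0,0,0,0,0,0,0.045],
  [0,0,0,0,0,0,0.045],
])

```text
time_s: 23.88
tcp_pos: [458.8, 271.8, 194.4]
tcp_rot: [-0.184, 0.682, 0.186, 0.683]
contact_force: [-1.3, -0.3, 6.5]
grip_width: 0.653
```

```bash
python3 - <<'E'
from h import *
p,R,s=pose();print(p,jaw(),s['time_s'],s['grip_width'],s['contact_force'])
legs([(490,269,305,.35),(605.7,265,305,.0)])
E
```

```text
[458.8173 271.7927 194.3892] 0.5290421829838998 23.875 0.6531033323083429 [-1.2903 -0.292   6.4554]
shift [-0.1106 -0.018   0.0257] turn [ 0.179   0.0016 -0.0019] rows 1.8 1.0 a 0.35
shift [ 0.     -0.0434  0.1073] turn [0.35 0.   0.  ] rows 1.9 1.9 a 0.0
```

Request:
carry_out([
  [-0.04,0,0,0,0,0,0.045],
  [-0.08,0,0,0.03,0,0,0.045],
  [-0.1106,-0.01,0.013,0.1,0,0,0.045],
  [-0.1106,-0.018,0.0257,0.179,0,0,0.045],
])

```text
time_s: 24.38
tcp_pos: [491.0, 269.2, 306.9]
tcp_rot: [-0.121, 0.695, 0.124, 0.698]
contact_force: [0.2, -0.7, -0.8]
grip_width: 0.646
```

Request:
carry_out([
  [0,-0.014,0.036,0.12,0,0,0.045],
  [0,-0.029,0.072,0.24,0,0,0.045],
  [0,-0.0434,0.1073,0.35,0,0,0.045],
  [0,-0.0434,0.1073,0.35,0,0,0.045],
  [0,-0.0434,0.1073,0.35,0,0,0.045],
])

```text
time_s: 25.0
tcp_pos: [604.6, 264.9, 303.0]
tcp_rot: [-0.0, 0.708, 0.0, 0.706]
contact_force: [-0.4, 0.5, -1.4]
grip_width: 0.659
```

```bash
python3 - <<'E'
from h import *
k=eyes.get_calibration('wrist');im=eyes.read_camera('wrist');cv2.imwrite('pics/w13.png',im);np.save('w13.npy',k,allow_pickle=True)
p,R,s=pose();print(p,jaw(),s['time_s'],s['grip_width'],s['contact_force'])
go((605.7,265,243),0.)
E
```

```text
[604.2334 265.2248 303.0298] 0.001048965872635698 25.05 0.6545568029248822 [-0.9025 -0.5478 -0.4152]
shift [ 0.06   -0.0003  0.0016] turn [ 0.001  -0.0027 -0.001 ] rows 1.0 0.0 a 0.0
```

View pics/w13.png

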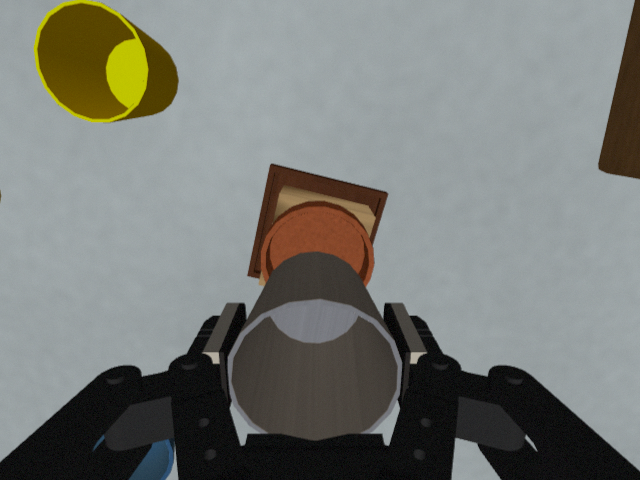

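The cup is held upright, centred at column 315 against the dish's 317.5. I lower it with +1.5 mm along z.

Request:
carry_out([
  [0.03,0,0.0015,0,-0.002,0,0.045],
  [0.05,0,0.0015,0,-0.002,0,0.045],
  [0.058,0,0.0015,0,-0.002,0,0.045],
  [0.06,0,0.0015,0,-0.002,0,0.045],
  [0.061,0,0.0015,0,-0.002,0,0.045],
])

```text
time_s: 25.68
tcp_pos: [606.9, 265.0, 242.6]
tcp_rot: [0.0, 0.707, 0.0, 0.708]
contact_force: [0.4, -0.3, -1.2]
grip_width: 0.654
```

```bash
python3 - <<'E'
from h import *
p,R,s=pose();print(p,jaw(),s['time_s'],s['grip_width'],s['contact_force'])
k=np.load('w13.npy',allow_pickle=True).item();print(wp(k,(318,201),62)-[0,34])
E
```

```text
[606.9121 264.9529 242.5814] -6.289929192037957e-05 25.675 0.6537407220740548 [ 0.4343 -0.2816 -1.1915]
[605.7497 266.8121]
```

Request:
carry_out([
  [0.001,0.0005,0,0,0,0,0.045],
  [0.002,0.0005,0,0,0,0,0.045],
  [0.003,0.0005,0,0,0,0,0.045],
  [0.004,0.0005,0,0,0,0,0.045],
  [0.004,0.0005,0,0,0,0,0.045],
])

```text
time_s: 26.3
tcp_pos: [606.8, 265.4, 239.5]
tcp_rot: [0.0, 0.707, 0.0, 0.707]
contact_force: [-2.7, -1.1, 8.1]
grip_width: 0.655
```

```bash
python3 - <<'E'
from h import *
p,R,s=pose();print(p,jaw(),s['time_s'],s['grip_width'],s['contact_force'])
E
```

```text
[606.8316 265.3668 239.4741] -0.00010490811909991281 26.3 0.6547074245268864 [-2.7301 -1.1446  8.0924]
```

Request:
carry_out([
  [0,0,0,0,0,0,0.065],
  [0,0,0,0,0,0,0.08],
  [0,0,0,0,0,0,0.0854],
  [-0.02,0,0,0,0,0,0.0854],
  [-0.07,0,0,0,0,0,0.0854],
])

```text
time_s: 26.92
tcp_pos: [605.6, 265.5, 307.3]
tcp_rot: [-0.001, 0.708, -0.001, 0.706]
contact_force: [0.7, -0.2, 0.8]
grip_width: 1.001
```

Request:
carry_out([
  [-0.06,0,0,0,0,0,0.0854],
  [-0.09,0.01,0,0,0,0,0.0854],
  [-0.09,0.01,0,0,0,0,0.0854],
])

```text
time_s: 27.3
tcp_pos: [607.3, 275.9, 402.5]
tcp_rot: [0.001, 0.705, 0.002, 0.71]
contact_force: [0.1, -0.0, -1.1]
grip_width: 0.998
```

```bash
python3 - <<'E'
from h import *
k=eyes.get_calibration('wrist');im=eyes.read_camera('wrist');cv2.imwrite('pics/w14.png',im);np.save('w14.npy',k,allow_pickle=True)
p,R,s=pose();print(p,jaw(),s['time_s'],s['grip_width'])
legs([(560,100,390,.4),(490,-100,390,.8),(446.5,-239.5,370,1.2)])
E
```

```text
[606.6743 275.4983 400.0522] 0.0005874640346570888 27.35 0.9982003469246973
shift [ 0.0095 -0.1755 -0.0468] turn [-0.3994  0.0037 -0.0013] rows 2.9 2.1 a 0.4
shift [ 0.     -0.157  -0.1424] turn [-0.4  0.   0. ] rows 3.4 2.1 a 0.8
shift [ 0.02   -0.066  -0.1304] turn [-0.4  0.   0. ] rows 2.4 2.1 a 1.2
```

View pics/w14.png

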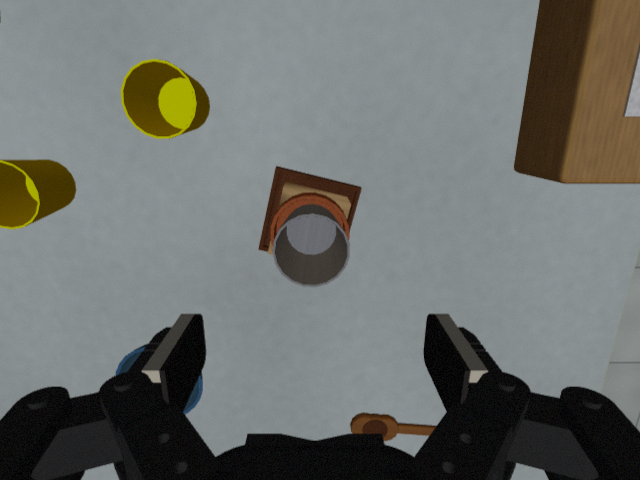

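The cup stands upright in the dish, rim at (311,249). On to the grinder.

Request:
carry_out([
  [0.003,-0.058,-0.015,-0.13,0,0,0.0854],
  [0.006,-0.116,-0.03,-0.26,0,0,0.0854],
  [0.0095,-0.1755,-0.0468,-0.4,0,0,0.0854],
])

```text
time_s: 27.72
tcp_pos: [558.5, 97.8, 387.2]
tcp_rot: [-0.142, 0.693, 0.142, 0.692]
contact_force: [-0.0, -1.1, 0.4]
grip_width: 1.007
```

Request:
carry_out([
  [0,-0.04,-0.036,-0.1,0,0,0.0854],
  [0,-0.08,-0.072,-0.2,0,0,0.0854],
  [0,-0.12,-0.108,-0.3,0,0,0.0854],
  [0,-0.157,-0.1424,-0.4,0,0,0.0854],
])

```text
time_s: 28.22
tcp_pos: [488.0, -102.1, 387.4]
tcp_rot: [-0.276, 0.651, 0.276, 0.651]
contact_force: [0.8, -0.4, 0.2]
grip_width: 0.997
```

Request:
carry_out([
  [0.007,-0.022,-0.043,-0.13,0,0,0.0854],
  [0.014,-0.044,-0.086,-0.26,0,0,0.0854],
  [0.02,-0.066,-0.1304,-0.4,0,0,0.0854],
  [0.02,-0.066,-0.1304,-0.4,0,0,0.0854],
  [0.02,-0.066,-0.1304,-0.4,0,0,0.0854],
])

```text
time_s: 28.85
tcp_pos: [445.8, -239.3, 367.5]
tcp_rot: [-0.398, 0.584, 0.399, 0.584]
contact_force: [-0.2, 0.4, 0.7]
grip_width: 1.0
```

```bash
python3 - <<'E'
from h import *
k0=np.load('w14.npy',allow_pickle=True).item()
m=np.zeros((480,640),np.uint8);cv2.ellipse(m,((311.5,249.5),(76,75),0),1,-1);print('cup rim',cv2.minAreaRect(W(k0,contour(m),105)))
k=eyes.get_calibration('wrist');im=eyes.read_camera('wrist');cv2.imwrite('pics/w15.png',im);np.save('w15.npy',k,allow_pickle=True)
p,R,s=pose();print(p,jaw(),s['time_s'])
for d in nets.cut_out('wrist','grinder_mid')[:3]:
    print(d['confidence'],d['rect'],d['region'].sum(),im[d['region']].mean(0).round())
    r=fitcyl(k,d['region'].astype(np.uint8),17,16.5,106,(447,-240))
print('expected px of (447,-240) top/base',proj(k,[[447,-240,112],[447,-240,0]]))
# top disc via Hough near there
g=cv2.medianBlur(cv2.cvtColor(im,cv2.COLOR_BGR2GRAY),5);c=proj(k,[[447,-240,110]])[0].astype(int);y,x=max(c[1]-60,0),max(c[0]-60,0)
h=cv2.HoughCircles(g[y:c[1]+60,x:c[0]+60],cv2.HOUGH_GRADIENT,1,30,param1=60,param2=15,minRadius=15,maxRadius=40)
if h is not None:
    for q in h[0][:4]: print('circ',q+[x,y,0],wp(k,(q[0]+x,q[1]+y),106))
E
```

```text
cup rim ((607.4721069335938, 264.2149353027344), (58.71392822265625, 56.59552001953125), 89.91949462890625)
[ 446.3513 -238.5859  367.6189] 1.2007531983104875 28.9
0.66 [313.0, 236.0, 48.4, 79.0] 3110 [83. 83. 84.]
  start 0.0 [ 446.666 -240.416    0.066] cost 0.038
expected px of (447,-240) top/base [[314.0757 255.8837]
 [313.985  214.7542]]
circ [312.5 253.5  24.3] [ 447.0957 -241.1226]
circ [312.5 216.5  19.9] [ 424.3008 -232.2122]
```

```bash
python3 - <<'E'
from h import *
go((446.8,-240.6,245),1.2)
E
```

```text
shift [ 0.1227 -0.0011 -0.0022] turn [ 0.002   0.0009 -0.0007] rows 2.0 0.0 a 1.2
```

Request:
carry_out([
  [0.05,-0.001,-0.002,0,0,0,0.0854],
  [0.1,-0.001,-0.002,0,0,0,0.0854],
  [0.1227,-0.001,-0.002,0,0,0,0.0854],
  [0.1227,-0.001,-0.002,0,0,0,0.0854],
  [0.1227,-0.001,-0.002,0,0,0,0.07],
])

```text
time_s: 29.58
tcp_pos: [447.3, -241.5, 246.4]
tcp_rot: [-0.4, 0.583, 0.399, 0.584]
contact_force: [0.2, -0.1, -0.1]
grip_width: 0.827
```

Request:
carry_out([
  [0,0,0,0,0,0,0.055],
  [0,0,0,0,0,0,0.042],
  [0,0,0,0,0,0,0.025],
  [0,0,0,0,0,0,0.02],
  [0,0,0,0,0,0,0.02],
])

```text
time_s: 30.2
tcp_pos: [446.9, -241.9, 246.2]
tcp_rot: [-0.399, 0.583, 0.399, 0.584]
contact_force: [-0.3, 2.2, 5.8]
grip_width: 0.362
```

```bash
python3 - <<'E'
from h import *
p,R,s=pose();print(p,jaw(),s['time_s'],s['grip_width'],s['contact_force'])
legs([(480,-110,395,.8),(560,100,395,.4),(607,264.8,380,.0)])
E
```

```text
[ 446.9398 -241.8696  246.2228] 1.2000431840329397 30.2 0.3619437751192545 [-0.348   2.1674  5.7901]
shift [-0.1486  0.0167  0.1351] turn [0.4    0.0016 0.0012] rows 3.2 2.1 a 0.8
shift [0.     0.0889 0.2064] turn [0.4 0.  0. ] rows 3.6 2.1 a 0.4
shift [0.015  0.1335 0.1075] turn [0.4 0.  0. ] rows 2.8 2.1 a 0.0
```

Request:
carry_out([
  [-0.04,0,0,0,0,0,0.02],
  [-0.09,0.002,0.02,0.06,0,0,0.02],
  [-0.13,0.007,0.06,0.17,0,0,0.02],
  [-0.1486,0.012,0.1,0.29,0,0,0.02],
  [-0.1486,0.0167,0.1351,0.4,0,0,0.02],
])

```text
time_s: 30.82
tcp_pos: [480.3, -108.8, 395.4]
tcp_rot: [-0.275, 0.65, 0.274, 0.653]
contact_force: [-0.3, 0.2, -2.0]
grip_width: 0.363
```

Request:
carry_out([
  [0,0.018,0.041,0.08,0,0,0.02],
  [0,0.036,0.082,0.16,0,0,0.02],
  [0,0.054,0.123,0.24,0,0,0.02],
  [0,0.072,0.165,0.32,0,0,0.02],
  [0,0.0889,0.2064,0.4,0,0,0.02],
])

```text
time_s: 31.45
tcp_pos: [559.8, 101.4, 393.6]
tcp_rot: [-0.14, 0.693, 0.14, 0.693]
contact_force: [0.8, -0.5, -1.1]
grip_width: 0.36
```

Request:
carry_out([
  [0.005,0.04,0.032,0.12,0,0,0.02],
  [0.01,0.08,0.064,0.24,0,0,0.02],
  [0.015,0.115,0.093,0.35,0,0,0.02],
  [0.015,0.1335,0.1075,0.4,0,0,0.02],
  [0.015,0.1335,0.1075,0.4,0,0,0.02],
])

```text
time_s: 32.08
tcp_pos: [606.3, 267.5, 377.7]
tcp_rot: [-0.002, 0.708, 0.001, 0.707]
contact_force: [-0.0, 0.0, -1.9]
grip_width: 0.364
```

```bash
python3 - <<'E'
from h import *
k=eyes.get_calibration('wrist');im=eyes.read_camera('wrist');cv2.imwrite('pics/w16.png',im);np.save('w16.npy',k,allow_pickle=True)
p,R,s=pose();print(p,jaw(),s['time_s'],s['grip_width'],s['contact_force'])
go((607,264.8,300),0.)
print(proj(k,[[607,264.8,105],[607+29,264.8,105],[607-29,264.8,105],[607,264.8+29,105]]))
for c in ['side','wrist']:
    im=eyes.read_camera(c);cv2.imwrite(f'pics/{c}_gr.png',im);kk=eyes.get_calibration(c)
    for n in ['cup_mid','grinder_mid']:
        for d in nets.cut_out(c,n)[:4]: print(c,n,round(d['confidence'],2),d['rect'],im[d['region']].mean(0).round())
kk=eyes.get_calibration('side');print(proj(kk,[[607,264.8,105],[607,264.8,45],[607,264.8,134],[607,264.8,249]]))
E
```

```text
[606.4538 264.9304 378.236 ] 0.001901821901770932 32.125 0.3591628579911636 [-0.6841 -1.5855 -2.0697]
shift [0.0782 0.     0.0006] turn [ 0.0019 -0.001   0.0019] rows 1.3 0.0 a 0.0
[[316.1483 247.6691]
 [359.2652 247.9083]
 [273.0204 247.4299]
 [316.4656 205.2696]]
side cup_mid 0.81 [265.3, 297.0, 32.4, 37.8] [83. 88. 94.]
side cup_mid 0.76 [388.8, 374.7, 40.6, 43.4] [ 13. 132. 152.]
side cup_mid 0.75 [296.6, 382.1, 36.6, 46.7] [ 14. 138. 156.]
side cup_mid 0.16 [265.3, 307.1, 41.6, 28.9] [ 43.  68. 120.]
side grinder_mid 0.92 [259.9, 259.4, 22.3, 55.4] [ 96. 101. 105.]
wrist cup_mid 0.94 [154.3, 72.6, 99.1, 92.4] [  3. 108. 120.]
wrist cup_mid 0.61 [315.5, 227.6, 86.8, 79.6] [91. 90. 92.]
wrist cup_mid 0.56 [31.1, 180.8, 62.1, 73.7] [ 5. 75. 91.]
wrist grinder_mid 0.76 [313.4, 315.7, 89.8, 171.8] [87. 89. 90.]
[[263.0651 287.5407]
 [265.4536 306.1011]
 [261.8169 277.8415]
 [256.1408 233.7334]]
```

Wrist check: the cup rim spans columns 272–359, against 273–359 predicted for my target, so the grinder is lined up. I'll lower it.

Request:
carry_out([
  [0.03,0,0.0005,0,0,0,0.02],
  [0.055,0,0.0005,0,0,0,0.02],
  [0.072,0,0.0005,0,0,0,0.02],
  [0.079,0,0.0005,0,0,0,0.02],
  [0.081,0,0.0005,0,0,0,0.02],
])

```text
time_s: 33.05
tcp_pos: [607.6, 264.8, 298.5]
tcp_rot: [0.0, 0.707, 0.0, 0.707]
contact_force: [0.8, -0.5, -1.5]
grip_width: 0.363
```

```bash
python3 - <<'E'
from h import *
p,R,s=pose();print(p,jaw(),s['time_s'],s['grip_width'],s['contact_force'],s['ft_torque'])
E
```

```text
[607.5729 264.7835 298.5003] -0.00020813693022186437 33.05 0.3634100175220204 [ 0.8165 -0.5046 -1.5404] [-0.0854  0.0164  0.018 ]
```

Request:
carry_out([
  [0.0015,0,0,0,0,0,0.02],
  [0.003,0,0,0,0,0,0.02],
  [0.004,0,0,0,0,0,0.02],
  [0.005,0,0,0,0,0,0.02],
  [0.005,0,0,0,0,0,0.02],
])

```text
time_s: 33.67
tcp_pos: [607.6, 264.9, 294.3]
tcp_rot: [0.0, 0.707, 0.0, 0.707]
contact_force: [-0.8, -0.5, 4.1]
grip_width: 0.36
```

```bash
python3 - <<'E'
from h import *
p,R,s=pose();print(p,jaw(),s['time_s'],s['grip_width'],s['contact_force'],s['ft_torque'])
E
```

```text
[607.5937 264.9116 294.2634] -9.824208153534117e-05 33.675 0.3599929642756707 [-0.7794 -0.5178  4.0614] [-0.0602  0.4962  0.0069]
```

Contact at the expected height. I open slowly and withdraw straight up.

Request:
carry_out([
  [0,0,0,0,0,0,0.036],
  [0,0,0,0,0,0,0.045],
  [0,0,0,0,0,0,0.06],
  [0,0,0,0,0,0,0.075],
  [0,0,0,0,0,0,0.0854],
])

```text
time_s: 34.3
tcp_pos: [607.4, 264.9, 293.2]
tcp_rot: [0.0, 0.707, 0.0, 0.707]
contact_force: [-0.4, 0.4, -0.6]
grip_width: 1.0
```

Request:
carry_out([
  [0,0,0,0,0,0,0.0854],
  [-0.03,0,0,0,0,0,0.0854],
  [-0.07,0,0,0,0,0,0.0854],
  [-0.11,0,0,0,0,0,0.0854],
  [-0.11,0,0,0,0,0,0.0854],
])

```text
time_s: 34.92
tcp_pos: [608.5, 264.4, 407.2]
tcp_rot: [0.001, 0.705, 0.001, 0.71]
contact_force: [-0.6, 0.5, -0.3]
grip_width: 1.0
```

```bash
python3 - <<'E'
from h import *
p,R,s=pose();print(p,s['time_s'],s['grip_width'],s['contact_force'])
a=eyes.read_camera('side');b=eyes.read_camera('wrist')
A=cv2.resize(a[220:380,180:380],None,fx=3,fy=3,interpolation=cv2.INTER_CUBIC);B=cv2.resize(b[90:330,220:420][:, :],(400,480))
cv2.imwrite('pics/fin.png',np.hstack([A,np.vstack([B])])[:,:] if A.shape[0]==480 else A)
k=eyes.get_calibration('side')
print('expected side px base,top of grinder',proj(k,[[606.5,265,48],[606.5,265,163]]))
for d in nets.cut_out('side','grinder_mid')[:2]: print(d['confidence'],d['rect'])
E
python3 -c "
import cv2;i=cv2.imread('pics/fin.png');print(i.shape);cv2.imwrite('pics/fin2.png',cv2.resize(i,(800,384)))"
```

```text
[608.4952 264.4432 407.2431] 34.925 0.999935109422525 [-0.5959  0.4773 -0.3329]
expected side px base,top of grinder [[265.5225 305.392 ]
 [260.7017 267.7965]]
0.68 [263.1, 282.0, 19.1, 36.7]
(480, 1000, 3)
```

View pics/fin2.png

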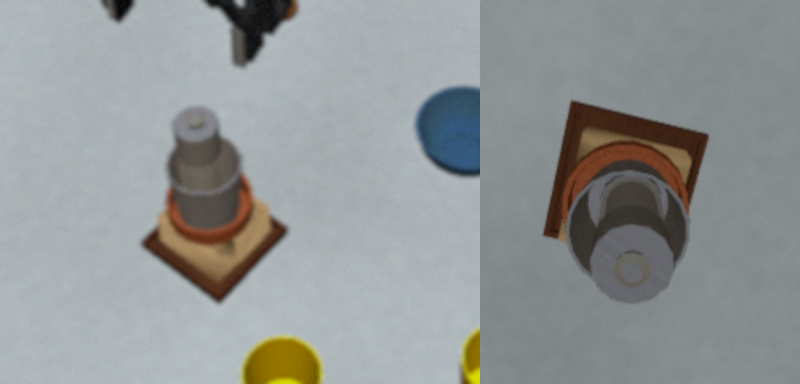

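The pile stands upright: block in the tray, then dish, cup and grinder, all concentric, with the gripper well clear. I'm handing the job in.

```bash
python3 -c "
from cell import order
print(order.job_done())"
```

```text
the job is handed in; nothing more can be done
None
```

The pile is built and handed in at about 35 s of the 147 s allowed; the hand-in gave no verdict. The two wedges lie head to tail in the tray, with the brown dish, the steel cup and the grinder stacked on them in that order. I left the two yellow cups, the bowl, the tin, the spoon and the bottle alone.

- **Set-downs:** the second wedge, the dish, the cup and the grinder each made contact within about 0.1 mm of the height worked out from the grasp, and the first wedge within about 1 mm. Contact force was 4–12 N each time, and I released only after contact.
- **Final pictures:** side and wrist views show every piece upright and concentric, with the gripper open about 110 mm above its last release.
- **Disagreements:** estimates of the tray's centre differed by about 2 mm between views, (603.2, 264.9) to (605.2, 266.0). The dish and cup look about 2–3 mm off centre, against the 15 mm and 13 mm allowed. An outline fit of the dish on the block was poor (cost 0.13), so I used its rim and the release position instead.
- **Not checked:** I did not measure the bystanders again at the end. The arm never touched anything near them.

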